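Open, pack and close the slide-lid cigar gift case

TASK

Pack the gift case: slide its lid out by the pull and lay it flat on the counter, then lay every single-cigar cedar box flat into a long pocket of its own and the black humidifier block flat into the short pocket. When all sit flat on the pocket floors, slide the lid back along its grooves, with the pull on top and at the low end, until it is fully home. Leave the cigar bundle, the mould, the glue pot and the cutter where they are.

Things in the scene. Friction and masses are not known exactly. Their poses are not given: they have to be found in the camera images.
- case: Dark wooden gift case (its lid is a thing of its own), fixed to the counter, 176 mm (its x) by 278 mm (its y) by 56 mm high; origin: centre of its underside, z up. Inside, an insert (top at height 16 mm) has three long pockets and a short one in a row along y. Inner faces: long walls at x = -80 and +80 mm, high end wall (56 mm) at y = +131 mm.
- low_end (a point): Middle of the top of the case's low end wall (case y = -135 mm), which is only 42 mm high. Here the lid comes out, moving to case -y, and goes in again, moving to +y. The lid runs on two ledges, along the long walls, at height 42 mm too (from 72 mm off the middle outwards).
- lip_mouth (a point): Middle between the near ends of the two lips, at their underside (case y = -89 mm, height 50 mm). The lips overhang the ledges along the long walls, from 70 mm off the middle outwards, from here to the high end; top at 56 mm. A flare bent upward (13 mm long) leads in. Before it the ledges lie open, so that the lid's front can be laid on them and then slid under the lips.
- pocket1 (a point): First long pocket of the case, nearest to the low end (case y = -89 mm): centre of the pocket floor, 6 mm above the case's underside. Pocket 133 mm (case x) by 35 mm (case y), 10 mm deep, with bevelled edges; a single box standing in it sticks out 20 mm.
- pocket2 (a point): Second long pocket of the case, in the middle (case y = -31 mm): centre of the pocket floor, 6 mm above the case's underside. Pocket 133 mm (case x) by 35 mm (case y), 10 mm deep, with bevelled edges; a single box standing in it sticks out 20 mm.
- pocket3 (a point): Third long pocket of the case, next to the short pocket (case y = +27 mm): centre of the pocket floor, 6 mm above the case's underside. Pocket 133 mm (case x) by 35 mm (case y), 10 mm deep, with bevelled edges; a single box standing in it sticks out 20 mm.
- block_pocket (a point): Short pocket of the case, nearest to its high end (case y = +87 mm): centre of the pocket floor, 6 mm above the case's underside. Pocket 65 mm (case x) by 39 mm (case y), 10 mm deep, bevelled edges; the humidifier block standing in it sticks out 18 mm.
- single1: Closed single-cigar cedar box, a light-brown bar 130 mm long (its x) by 32 mm wide (its y) by 30 mm high, 50 to 100 g. Origin: centre of its underside; z up. Starts flat on the counter, to the robot's right. There are two or three such boxes; an absent one reads None. All are alike and fit any of the three long pockets, either way round.
- single2: Closed single-cigar cedar box, a light-brown bar 130 mm long (its x) by 32 mm wide (its y) by 30 mm high, 50 to 100 g. Origin: centre of its underside; z up. Starts flat on the counter, to the robot's right. There are two or three such boxes; an absent one reads None. All are alike and fit any of the three long pockets, either way round.
- single3: Closed single-cigar cedar box, a light-brown bar 130 mm long (its x) by 32 mm wide (its y) by 30 mm high, 50 to 100 g. Origin: centre of its underside; z up. Starts flat on the counter, to the robot's right. There are two or three such boxes; an absent one reads None. All are alike and fit any of the three long pockets, either way round.
- humidifier: Humidifier block, black plastic with a slotted top, 62 mm long (its x) by 36 mm wide (its y) by 28 mm high, 40 to 85 g. Origin: centre of its underside; z up. Starts flat on the counter among the single boxes; fits the short pocket either way round.
- lid: Slide lid of the case, a dark wooden panel 156 mm wide (its x), 269 mm long (its y), 6 mm thick, 130 to 200 g; in the grooves it has 2 mm play on each side and in height. Origin: centre of its underside, z up. Front edge at y = +134.5 mm; the front 14 mm are 144 mm wide. Starts in the grooves, shut or up to 6 cm open. Clear counter to lay it on: at the right, around x = 0.46, y = -0.44 m, long side along x.
- lid_home (a point): Where the lid's origin (centre of its underside) lies when it is fully home: case x = 0, y = -3.5 mm, height 42 mm; its front edge then touches the high end wall, its axes are along the case's.
- lid_pull (a point): Centre of the wooden pull on the lid: a batten 56 mm (lid x) by 14 mm (lid y) by 18 mm high on the lid's upper face, at lid y = -90 mm; this point is 15 mm above the lid's underside, the batten's top 24 mm.
- bundle: Bystander: six-sided cigar bundle in brown paper, 135 mm long, 100 mm high, on the far right of the counter; origin at the centre of its underside.
- mould: Bystander: wooden cigar mould, 110 by 280 mm, about 36 mm high with the cigars in it, beyond the case; origin at the centre of its underside.
- gluepot: Bystander: white open pot, 68 mm across, 65 mm high, at the near left; origin at the centre of its underside.
- cutter: Bystander: flat steel cutter with two finger rings, about 110 mm long, 8 mm thick, at the near left; origin at the centre of its underside.
Things that resemble listed ones, but are neither listed nor needed, are in the scene too. There is more than one size of the humidifier; the job needs the largest.

How it is judged:
On the way, in this order (a step that is already met when the one before it is completed fails the run):
1. The lid is out of the case and lies flat on the counter (height (world z) of lid below 0.006 m and angle between lid's own z axis and vertical below 0.05 rad and horizontal distance between lid and case above 0.15 m), for 0.2 s.
2. Every single box present and the humidifier block sit flat and square on their pocket floors (z of single1 in the frame of case between 0.003 and 0.0085 m and angle between each of single1, single2, single3, humidifier's own z axis and vertical below 0.04 rad and angle between the x axis of each of single1, single2, single3, humidifier and the x axis of case, either way round below 0.05 rad and (horizontal distance between single1 and pocket1 below 0.004 m or horizontal distance between single1 and pocket2 below 0.004 m or horizontal distance between single1 and pocket3 below 0.004 m) and z of single2 in the frame of case between 0.003 and 0.0085 m and (horizontal distance between single2 and pocket1 below 0.004 m or horizontal distance between single2 and pocket2 below 0.004 m or horizontal distance between single2 and pocket3 below 0.004 m) and z of single3 in the frame of case between 0.003 and 0.0085 m and (horizontal distance between single3 and pocket1 below 0.004 m or horizontal distance between single3 and pocket2 below 0.004 m or horizontal distance between single3 and pocket3 below 0.004 m) and z of humidifier in the frame of case between 0.003 and 0.0085 m and horizontal distance between humidifier and block_pocket below 0.004 m), for 0.2 s.
At the end, for the whole second after the job is handed in: Every single box present sits in a long pocket (centre within 4 mm, underside within 2.5 mm of the floor, level within 0.04 rad, square within 0.05 rad), the humidifier block likewise in the short pocket, and the lid is in its grooves, pull at the low end, within 5 mm of fully home and at rest (all of step 2 and y of lid in the frame of case between -0.0085 and 0.002 m and x of lid in the frame of case between -0.004 and 0.004 m and z of lid in the frame of case between 0.039 and 0.0455 m and y of lid_pull in the frame of case below -0.05 m and angle between lid's own z axis and vertical below 0.03 rad and angle between the y axis of lid and the y axis of case, either way round below 0.03 rad and linear speed of lid below 0.02 m/s); the robot touches nothing.
It fails at once if The wrapped cigar bundle is pushed more than 30 mm from its place (distance of bundle from where it was at the start of the episode above 0.03 m).
It fails at once if The cigar mould is pushed more than 30 mm from its place (distance of mould from where it was at the start of the episode above 0.03 m).
It fails at once if The glue pot is pushed more than 30 mm from its place (distance of gluepot from where it was at the start of the episode above 0.03 m).
It fails at once if The cigar cutter is pushed more than 30 mm from its place (distance of cutter from where it was at the start of the episode above 0.03 m).
Of single1, single2, single3 only 2 to 3 are there at a start; the rules pass over those that are not, and their reading is None.
At some moment in a run one of single1, single2, single3, humidifier may be knocked a few centimetres aside while the robot is not near it.
Once in a run the grip may slacken for a moment while it holds something.
It also fails if it takes over 210 s, if anything falls off the work surface, if the arm or the gripper's body presses on something with over 40 N, if the wrist force passes 120 N, or if a joint passes its speed limit or range.

ROBOT

A 7-joint arm with a two-finger parallel gripper is mounted at the origin on the work surface. World frame = base frame: x ahead of the robot, y to its left, z up, the work surface at z = 0. Lengths are in m, angles in rad, forces in N, time in s.
With the tool pointing down it reaches from about 0.35 to 0.9 m from the base axis. Payload 7.2 kg.
Tool frame: the origin (TCP) lies on the centre line of the jaws, within the pads' length; the fingertips stand 19 mm ahead of it and the grasp point (between the pads) is the TCP (r.tip_reach is the distance from the TCP to the fingertips, in m); z points along the fingers, x is the direction in which the jaws open and shut, and the axes are right-handed (so a half turn about z gives the same grasp; the last joint's range is limited). The gripper opens to 85 mm and grips with 20 to 120 N. Pads are 22 mm wide; open, the fingers measure 114 mm over their backs; the gripper's body (76 mm by 85 mm) begins 54 mm behind the grasp point. The pads swing forward as they close: fully open they stand 13 mm farther back than shut.
Start: joints at [1.105, 0.411, -0.013, 1.596, 0.006, 1.134, -0.082], TCP at [0.242, -0.576, 0.25] pointing down, gripper open.
Joint ranges: [-2.95, 2.95], [-0.29, 1.99], [-1.47, 1.44], [0.14, 2.54], [-1.03, 4.17], [0.13, 1.85], [-2.86, 2.86]. Speed limits (rad/s): [2.39, 2.39, 3.01, 3.01, 3.14, 3.14, 3.14].

INTERFACE

Orientations are given as a unit quaternion [w, x, y, z].
In Python, from bench import r, imaging, close_job, find_in, regions_of, spot_point gives the robot as it stands.
- The arm moves only by the shell command python3 -m crank 'ROWS'. ROWS is JSON, a list that holds one entry, the list of rows, each a list of 5 numbers: the shift along the world's x, y, z in m, then the turn about the world's z in rad, then the finger opening in m, from 0 to 0.0854. A call has 1 to 10 rows; each row shifts and turns the commanded pose from where the row before left it; what a row does not reach is not made up. A row lasts 1/10 s, in which the tool goes at most 50 mm and 8.59 degrees, less where a joint would pass 70% of its speed; a pose out of reach is approached as far as the arm can. A call is refused whole if a number of a shift passes 0.05 or a number of a turn 0.15, either way. A call with a gripper value outside its range is refused whole. The fingers move at their own pace and stop on an object; the grip force is fixed at half the most. Time passes only in rows, so rows that do not move let the fingers close. It gives the time, the measured TCP pose, the force and the opening at its end, in the units of the state.
- r.get_obs(): the state, without advancing time (a new reading comes with each control period).
- imaging.read_camera(name): name is "scene" or "top" or "wrist"; returns a dict with "pixels" (420x560x3 uint8, red, green, blue), "fov_y" (degrees; the focal length in pixels is half the picture's height over the tangent of half this angle, whatever the lens; pixels are square), "cx", "cy" (the principal point, pixels), "R" (3x3) and "t" (3): a world point X has camera coordinates R X + t; the wrist camera has in their place "hand_eye" (4x4, takes a point from camera to tool coordinates, whose origin is the TCP and whose axes are the tool frame's). Camera axes: x right, y down, z forward; pixel columns grow to the right and rows downward; lengths in m; the calibration is good to about 2 mm. A picture is of the moment at which its call begins: read the wrist's pose just before it. There is no depth.
- close_job(): hands the job in, once; it reports no verdict.
Trained networks look in a picture, given as the dict that the camera call returned (one of the last four; its "shot" number tells which), for a name from the list of things; names that differ only in an ending like _2 or _b are one class to them, and where a whole thing is asked for, a point or a joint stands for the part that bears it (a point fixed in the world has none). Each returns a list of dicts, best first, with "confidence" (0 to 1); they miss things now and then, are a little off and sometimes report something else, mostly with a low value. They report only what shows in the picture. A call takes as long as a camera call. They do not tell look-alikes from the thing itself.
- find_in(picture, thing): "xyz" ([x, y, z] in m, in world coordinates, good to about 4 mm: the middle of the surface that is visible of it).
- regions_of(picture, thing): "mask" (420x560 bool, what is visible of it).
- spot_point(picture, thing): "xyz" ([x, y, z] in m, in world coordinates, good to about 4 mm: a listed point, or the origin of a listed thing).
The state is a dict: "t": time; "joint_pos": joint angles; "joint_vel": joint speeds; "joint_torque": joint torques, N m; "ee_pos": TCP position; "tool_rot": TCP orientation; "wrist_force": force on the tool from outside, world axes, zero at the start; "torque": the same for the moment, N m; "width": finger opening in m.
Only numpy, scipy, OpenCV 4.12 (cv2) and the standard library are available. Lean on these libraries where they do the work, as an engineer would, in place of code of your own. Each camera call takes 0.05 s, during which the arm holds its last target.

## Working session

There is one attempt and no reset: what is moved stays moved. The work goes in short steps, Python scripts to look and compute and a shell command to move; the robot and the scene stay as the last step left them, time stands still between calls to the robot, and variables do not carry over. Pictures are saved under pics/ and viewed, and the job is handed in when it is done.

```bash
ls -la; mkdir -p pics; cat > h.py <<'E'
import numpy as np, cv2
from bench import r, imaging, close_job, find_in, regions_of, spot_point
def shot(name,fn=None):
    p=imaging.read_camera(name)
    if fn: cv2.imwrite('pics/'+fn,p['pixels'][:,:,::-1])
    return p
E
python3 - <<'E'
from h import *
o=r.get_obs(); print(o)
for c in ['scene','top','wrist']:
    p=shot(c,c+'0.png'); print(c,p['fov_y'],p['cx'],p['cy'],p.get('R'),p.get('t'),p.get('hand_eye'))
E
```

```text
total 12
drwxr-xr-x  3 agent agent 4096 Dec  6 22:26 .
drwxr-xr-x 23 root  root  4096 Dec  6 22:26 ..
drwxr-xr-x  2 agent agent 4096 Dec  6 22:26 pics
{'t': 0.0, 'joint_pos': array([ 1.10482848,  0.41192596, -0.01266973,  1.59707686,  0.00558574,
        1.1343326 , -0.0821735 ]), 'joint_vel': array([-5.25377990e-04, -9.45652837e-04,  5.66320744e-04,  3.99786570e-04,
        7.73785746e-07,  1.36061597e-03, -6.29111922e-04]), 'joint_torque': array([-3.18528364e-04, -6.00632358e+01,  6.82659522e-01, -2.99407607e+01,
        1.39461693e-02,  1.05092127e-02, -1.83263955e-05]), 'ee_pos': array([ 0.24185239, -0.5757742 ,  0.24942362]), 'tool_rot': array([-4.18844726e-04,  8.32876461e-01, -5.53458284e-01, -7.43863355e-04]), 'wrist_force': array([ 0.69402676, -0.29242049, -0.68925442]), 'torque': array([-0.02891443,  0.01440623,  0.01077256]), 'width': 0.08538287010350268}
scene 49.0123091628497 288.61110123066646 209.10291348483807 [[ 2.09832543e-01  9.77737306e-01 -2.51745691e-04]
 [ 5.76513815e-01 -1.23933778e-01 -8.07633729e-01]
 [-7.89684826e-01  1.69322705e-01 -5.89684404e-01]] [-0.16377702 -0.27142308  1.61707377] None
top 50.16972752068426 278.81097561370433 206.19947316601755 [[ 0.00368907 -0.99985678  0.01651707]
 [-0.98729467 -0.00626561 -0.15877649]
 [ 0.15885724 -0.01572147 -0.98717638]] [0.03443989 0.59092906 1.43602339] None
wrist 59.600672235565284 283.50510172613076 205.3052760614846 None None [[ 9.99999929e-01 -2.67550648e-04  2.63838410e-04  8.16913095e-04]
 [ 1.74270210e-04  9.52295904e-01  3.05176147e-01 -7.85722311e-02]
 [-3.32902314e-04 -3.05176079e-01  9.52295884e-01 -1.24727913e-01]
 [ 0.00000000e+00  0.00000000e+00  0.00000000e+00  1.00000000e+00]]
```

View pics/scene0.png

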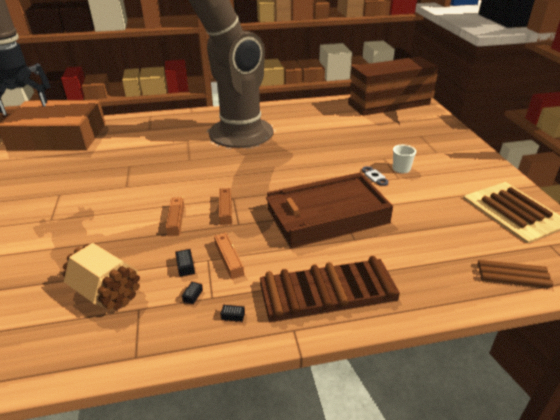

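View pics/top0.png

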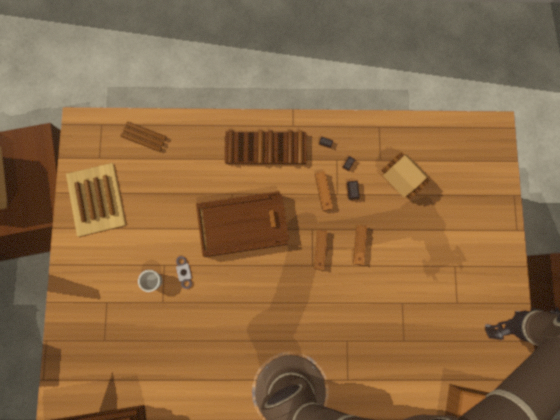

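View pics/wrist0.png

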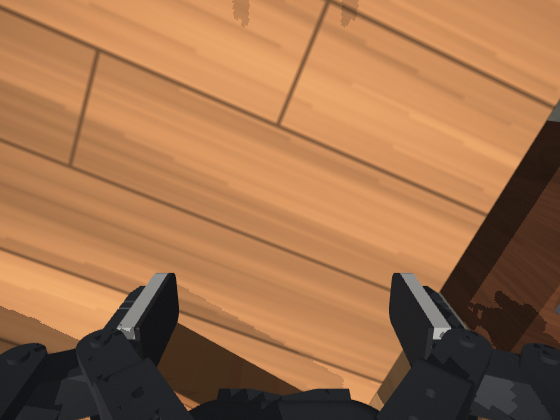

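The scene view shows the case at (328,210) with the pull towards -y, three light-brown bars at (175,215), (225,205), (229,255), and three black blocks at (185,262), (192,293), (233,313). Next I'll measure these.

```bash
python3 - <<'E'
from h import *
np.set_printoptions(precision=4,suppress=True)
for c in ['top','scene']:
    p=shot(c)
    for n in ['case','low_end','lip_mouth','pocket1','block_pocket','lid','lid_pull','lid_home']:
        print(c,n,[(np.round(d['xyz'],4),round(d['confidence'],2)) for d in spot_point(p,n)][:4])
    for n in ['single1','humidifier','bundle','mould','gluepot','cutter']:
        print(c,n,[(np.round(d['xyz'],4),round(d['confidence'],2)) for d in spot_point(p,n)][:7])
print(r.get_obs()['t'])
E
```

```text
top case [(array([ 0.4554, -0.102 ,  0.0026]), 0.45)]
top low_end []
top lip_mouth []
top pocket1 []
top block_pocket [(array([0.5241, 0.2481, 0.0083]), 0.76)]
top lid [(array([0.5347, 0.1524, 0.0455]), 0.76)]
top lid_pull [(array([0.55  , 0.0606, 0.0539]), 0.68)]
top lid_home [(array([ 0.7972,  0.0847, -0.0007]), 0.67)]
top single1 [(array([ 0.4688, -0.2338, -0.0021]), 0.96), (array([ 0.4578, -0.1015,  0.001 ]), 0.91), (array([ 0.6514, -0.1123, -0.0019]), 0.57)]
top humidifier [(array([ 0.6542, -0.2136,  0.0012]), 0.74), (array([ 0.8245, -0.1241, -0.0003]), 0.51), (array([ 0.7514, -0.2029, -0.001 ]), 0.41)]
top bundle [(array([ 0.6957, -0.3847,  0.0048]), 0.95), (array([0.5493, 0.0615, 0.0553]), 0.26), (array([0.5348, 0.1534, 0.0459]), 0.23)]
top mould [(array([0.8007, 0.0806, 0.0006]), 0.73)]
top gluepot []
top cutter [(array([ 0.3762,  0.3547, -0.0018]), 0.8), (array([0.5504, 0.0644, 0.0565]), 0.45)]
scene case [(array([ 0.4681, -0.2317, -0.0002]), 0.37)]
scene low_end [(array([0.5546, 0.0292, 0.0427]), 0.86)]
scene lip_mouth [(array([ 0.6957, -0.383 ,  0.    ]), 0.21)]
scene pocket1 []
scene block_pocket []
scene lid [(array([0.5336, 0.152 , 0.0451]), 0.82)]
scene lid_pull [(array([0.5563, 0.0596, 0.0543]), 0.61)]
scene lid_home [(array([0.553 , 0.0634, 0.0582]), 0.22)]
scene single1 [(array([ 0.4663, -0.233 , -0.0024]), 0.9), (array([ 0.4464, -0.0969,  0.0005]), 0.78)]
scene humidifier [(array([ 0.8243, -0.1263, -0.0011]), 0.91), (array([ 0.7462, -0.2024, -0.006 ]), 0.79), (array([ 0.6512, -0.2159, -0.0006]), 0.67)]
scene bundle [(array([ 0.695 , -0.3861, -0.0023]), 0.59)]
scene mould [(array([0.5511, 0.0601, 0.0567]), 0.59), (array([0.3738, 0.3519, 0.0018]), 0.59), (array([0.8039, 0.0846, 0.0048]), 0.58)]
scene gluepot [(array([ 0.3533,  0.4505, -0.0022]), 0.63)]
scene cutter [(array([0.377, 0.353, 0.001]), 0.8)]
1.65
```

```bash
python3 -m crank '[[[0.02,0.045,0.01,-0.02,0.085],[0.02,0.045,0.01,-0.02,0.085],[0.02,0.045,0.01,-0.02,0.085],[0.02,0.045,0.01,-0.02,0.085],[0.02,0.045,0.01,-0.02,0.085],[0.02,0.045,0.01,-0.02,0.085],[0.02,0.045,0.01,-0.02,0.085],[0.02,0.045,0.01,-0.02,0.085],[0.02,0.045,0,-0.02,0.085],[0.02,0.045,0,-0.02,0.085]]]'; python3 -m crank '[[[0.02,0.045,0,0,0.085],[0.02,0.045,0,0,0.085],[0.02,0.045,0,0,0.085],[0.02,0.045,0,0,0.085],[0.02,0.045,0,0,0.085],[0,0.025,0,0,0.085],[0,0,0,0,0.085],[0,0,0,0,0.085]]]'
python3 - <<'E'
from h import *
p=shot('wrist','w1.png'); p=shot('top','t1.png'); p=p['pixels'][180:270,180:310]
cv2.imwrite('pics/t1c.png',cv2.resize(p,None,fx=6,fy=6,interpolation=cv2.INTER_CUBIC)[:,:,::-1])
E
```

```text
t: 2.65
ee_pos: [0.4419, -0.1261, 0.3307]
tool_rot: [-0.0, 0.773, -0.634, 0.001]
wrist_force: [0.3, -0.4, 0.6]
width: 0.0849
t: 3.45
ee_pos: [0.5412, 0.1222, 0.3297]
tool_rot: [0.0, 0.774, -0.633, -0.0]
wrist_force: [-0.2, -0.6, -0.6]
width: 0.0848
```

View pics/w1.png

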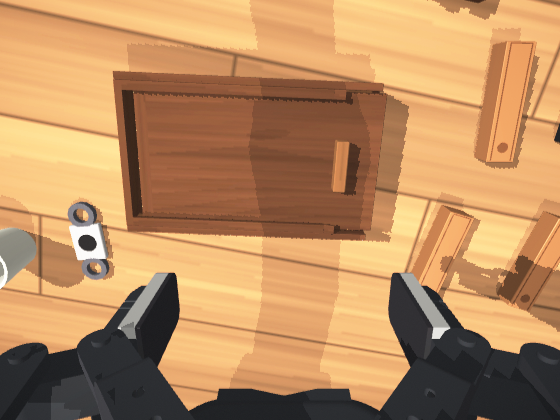

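```bash
python3 - <<'E'
import cv2
i=cv2.imread('pics/w1.png')
a=i[55:255,100:270]; b=i[55:255,260:430]
cv2.imwrite('pics/w1a.png',cv2.resize(i[50:250,95:420],None,fx=2.46,fy=2.46,interpolation=cv2.INTER_CUBIC))
E
```

```text
(no output)
```

View pics/w1a.png

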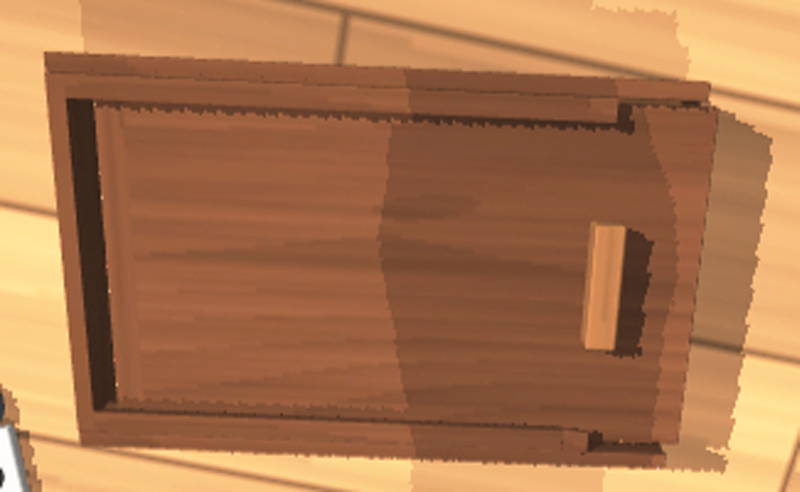

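```bash
cat >> h.py <<'E'
from scipy.spatial.transform import Rotation as Ro
from scipy.optimize import least_squares
def Twt(o):
    q=o['tool_rot']; T=np.eye(4); T[:3,:3]=Ro.from_quat([q[1],q[2],q[3],q[0]]).as_matrix(); T[:3,3]=o['ee_pos']; return T
def cam(p,o=None):
    f=210/np.tan(np.radians(p['fov_y']/2))
    if 'hand_eye' in p and p['hand_eye'] is not None:
        M=np.linalg.inv(Twt(o)@np.array(p['hand_eye'])); R,t=M[:3,:3],M[:3,3]
    else: R,t=np.array(p['R']),np.array(p['t'])
    return f,p['cx'],p['cy'],R,t
def proj(c,X):
    f,cx,cy,R,t=c; q=np.atleast_2d(X)@R.T+t
    return np.c_[cx+f*q[:,0]/q[:,2],cy+f*q[:,1]/q[:,2]]
def ray(c,uv,z):
    f,cx,cy,R,t=c; uv=np.atleast_2d(uv).astype(float)
    d=np.c_[(uv[:,0]-cx)/f,(uv[:,1]-cy)/f,np.ones(len(uv))]@R
    C=-R.T@t; s=(z-C[2])/d[:,2]; return C+d*s[:,None]
def W(pose,P):
    x,y,a=pose[:3]; P=np.atleast_2d(P).astype(float); c,s=np.cos(a),np.sin(a)
    return np.c_[x+c*P[:,0]-s*P[:,1],y+s*P[:,0]+c*P[:,1],P[:,2]]
E
cat > camw1.py <<'E'
E
python3 - <<'E'
from h import *
np.set_printoptions(precision=4,suppress=True)
o=r.get_obs(); p=imaging.read_camera('wrist'); c=cam(p,o)
uv=lambda L: np.array(L)/2.46+[95,50]
P=np.array([[88,139,56],[-88,139,56],[70,131,56],[-70,131,56],[88,-139,56]])/1e3
U=uv([[45,52],[80,445],[67,98],[105,410],[710,84]])
for n in (4,5):
    s=least_squares(lambda v:(proj(c,W(v,P[:n]))-U[:n]).ravel(),[.53,.155,.2]); print(s.x); print(s.fun.reshape(-1,2))
pose=s.x
img=p['pixels'].copy()
def poly(pts,col):
    q=proj(c,W(pose,np.array(pts)/1e3)); 
    big=((q-[95,50])*2.46).astype(int); cv2.polylines(B,[big],True,col,1)
B=cv2.resize(img[50:250,95:420],None,fx=2.46,fy=2.46)[:,:,::-1].copy()
poly([[88,139,56],[-88,139,56],[-88,-139,56],[88,-139,56]],(0,255,0))
poly([[88,-139,42],[-88,-139,42],[-88,-139,0],[88,-139,0]],(255,0,0))
poly([[70,131,56],[-70,131,56],[-70,-89,56],[70,-89,56]],(0,255,255))
for z in (48,):
  poly([[-78,-138,z],[78,-138,z],[78,117,z],[72,117,z],[72,131,z],[-72,131,z],[-72,117,z],[-78,117,z]],(255,0,255))
poly([[-28,-100.5,66],[28,-100.5,66],[28,-86.5,66],[-28,-86.5,66]],(255,255,0))
cv2.imwrite('pics/fit1.png',B)
E
```

```text
[0.537  0.1571 0.1644]
[[-0.2098 -0.2549]
 [ 2.1944  0.3453]
 [ 0.5187 -0.2185]
 [-2.5066  0.2464]]
[0.5353 0.1572 0.154 ]
[[ 0.3293  0.0729]
 [ 1.0871  0.543 ]
 [ 0.8737  0.1769]
 [-3.4596  0.5227]
 [ 0.9341 -0.9241]]
```

View pics/fit1.png

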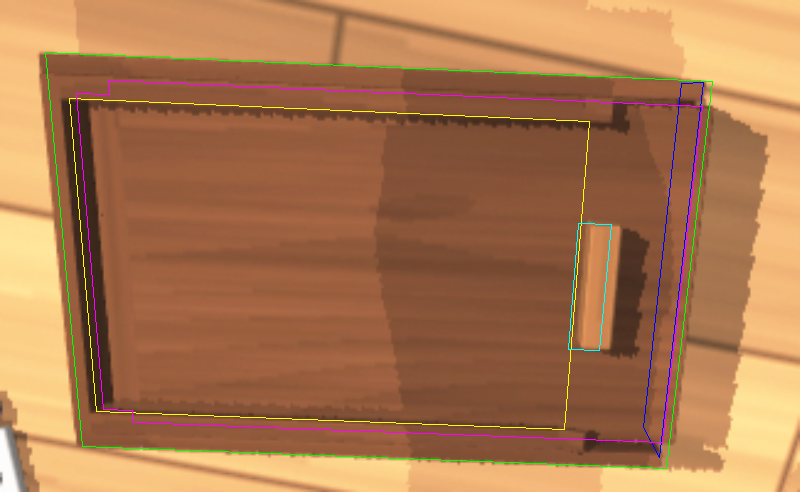

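```bash
python3 -m crank '[[[0.003,-0.013,-0.045,-0.023,0.05],[0.003,-0.02,-0.045,-0.023,0.05],[0.003,-0.02,-0.045,0,0.05],[0,-0.01,-0.045,0,0.05],[0,0,-0.03,0,0.05],[0,0,0,0,0.05],[0,0,0,0,0.05]]]'
python3 - <<'E'
from h import *
np.set_printoptions(precision=4,suppress=True)
print(r.tip_reach, r.get_obs()['joint_pos'])
o=r.get_obs(); p=shot('wrist','w2.png'); c=cam(p,o)
pose=[.5353,.1572,.154]
for off in (0,-6):
  print(proj(c,W(pose,np.array([[-28,-100.5+off,66],[28,-100.5+off,66],[28,-86.5+off,66],[-28,-86.5+off,66],[-88,-139,56],[88,-139,56]])/1e3)))
E
```

```text
t: 4.3
ee_pos: [0.5506, 0.0585, 0.1207]
tool_rot: [-0.0, 0.758, -0.652, -0.0]
wrist_force: [-0.2, 0.6, 0.3]
width: 0.0498
0.019 [ 0.1461  0.4799 -0.4421  1.8784  0.268   0.8415 -1.8523]
[[283.4157 289.9221]
 [283.0352 192.7257]
 [255.4846 192.8167]
 [258.179  289.9998]
 [344.8055 365.3336]
 [362.121   67.5019]]
[[294.2323 289.8888]
 [294.8437 192.6867]
 [267.2916 192.7777]
 [268.9943 289.9665]
 [344.8055 365.3336]
 [362.121   67.5019]]
```

View pics/w2.png

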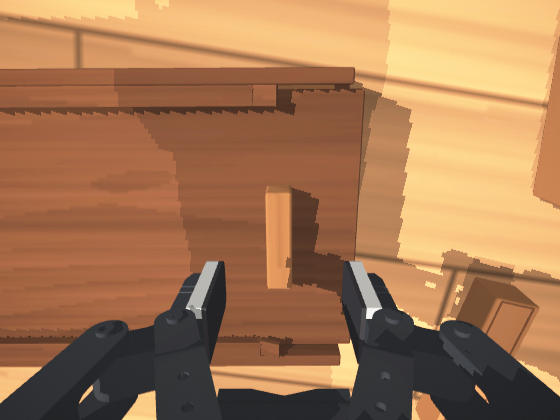

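```bash
python3 -m crank '[[[0.001,0.002,-0.025,0,0.05],[0,0,-0.018,0,0.05],[0,0,-0.008,0,0.05],[0,0,0,0,0],[0,0,0,0,0],[0,0,0,0,0],[0,0,0,0,0],[0,0,0,0,0]]]'
```

```text
t: 5.15
ee_pos: [0.5524, 0.0613, 0.0706]
tool_rot: [-0.001, 0.759, -0.651, 0.001]
wrist_force: [-1.3, -1.0, 6.0]
width: 0.0125
```

```bash
python3 -m crank '[[[0.0015,-0.01,0.0005,0,0],[0.003,-0.02,0,0,0],[0.003,-0.02,0,0,0],[0,0,0,0,0],[0,0,0,0,0]]]'
python3 - <<'E'
from h import *
shot('wrist','w3.png');shot('scene','s3.png')
E
```

```text
t: 5.65
ee_pos: [0.5602, 0.0082, 0.0706]
tool_rot: [-0.0, 0.758, -0.653, 0.002]
wrist_force: [0.0, -2.9, 5.4]
width: 0.0124
```

View pics/w3.png

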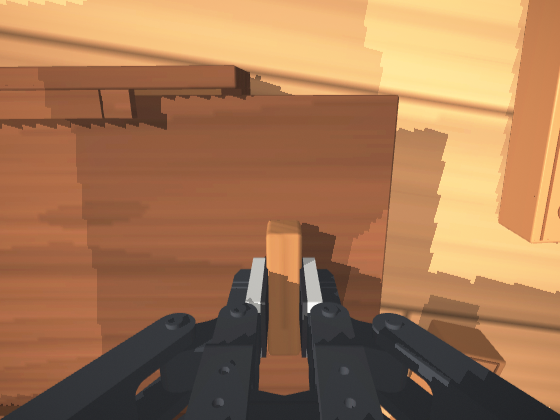

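```bash
python3 -m crank '[[[0.0046,-0.03,0,0,0],[0.006,-0.039,0,0,0],[0.006,-0.039,0,0,0],[0.006,-0.039,0,0,0],[0.006,-0.039,0,0,0],[0,0,0,0,0],[0,0,0,0,0]]]'
python3 - <<'E'
from h import *
shot('top','t4.png');shot('scene','s4.png')
E
```

```text
t: 6.45
ee_pos: [0.5871, -0.1775, 0.0695]
tool_rot: [0.0, 0.757, -0.653, 0.0]
wrist_force: [0.9, 0.3, -0.2]
width: 0.0124
```

View pics/s4.png

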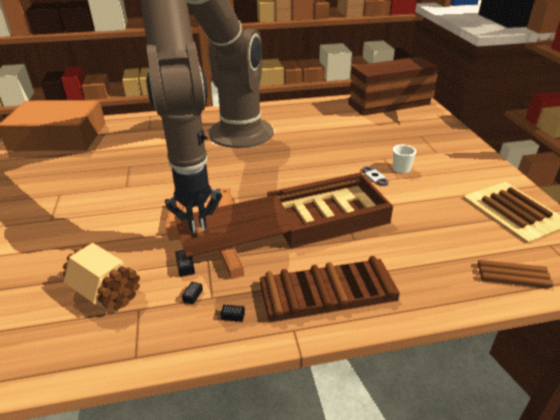

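View pics/t4.png

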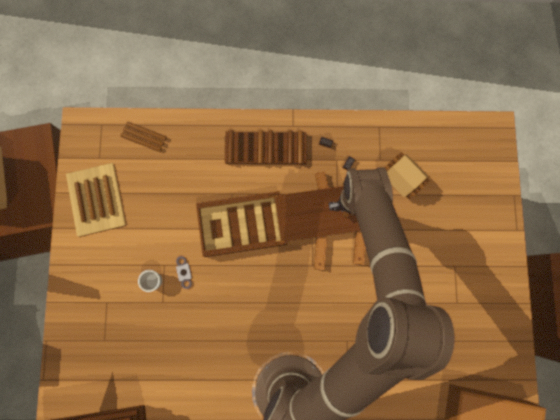

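```bash
python3 -m crank '[[[0,0,0.02,0,0],[0,0,0.03,0,0],[0,-0.02,0.04,0,0],[0,-0.03,0.03,0.03,0],[-0.003,-0.03,0,0.08,0],[-0.004,-0.03,0,0.1,0],[-0.004,-0.03,0,0.1,0],[0,0,0,0,0]]]'
python3 - <<'E'
from h import *
shot('scene','s5.png')
E
```

```text
t: 7.35
ee_pos: [0.5745, -0.3196, 0.1887]
tool_rot: [0.002, 0.85, -0.527, -0.0]
wrist_force: [-0.1, -0.0, -2.6]
width: 0.0133
```

View pics/s5.png

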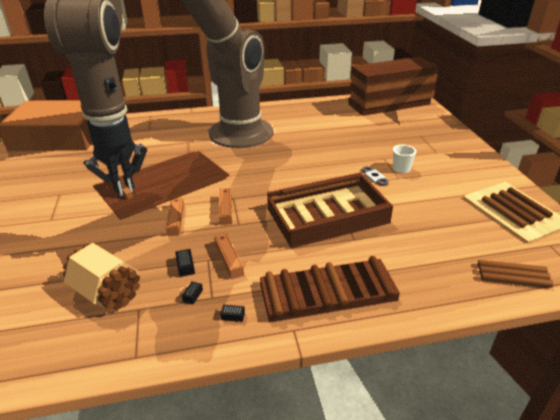

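```bash
python3 -m crank '[[[-0.003,-0.015,0,0.11,0],[-0.003,-0.015,0,0.111,0],[-0.003,-0.015,0,0.111,0],[-0.003,-0.015,0,0.111,0],[-0.003,-0.015,0,0.111,0],[-0.003,-0.015,0,0.111,0],[-0.003,-0.015,0,0.111,0],[-0.003,-0.015,0,0.111,0],[0,0,0,0.111,0],[0,0,0,0.111,0]]]'
python3 -m crank '[[[0,0,-0.02,0,0],[0,0,-0.03,0,0],[0,0,-0.02,0,0],[0,0,0,0,0],[0,0,0,0,0]]]'
python3 - <<'E'
from h import *
print(r.get_obs()['joint_pos'])
shot('scene','s6.png');shot('wrist','w6.png')
E
```

```text
t: 8.4
ee_pos: [0.5532, -0.4331, 0.1892]
tool_rot: [-0.001, 1.0, 0.003, -0.0]
wrist_force: [0.0, 0.9, -2.8]
width: 0.0124
t: 8.9
ee_pos: [0.5534, -0.4333, 0.1198]
tool_rot: [-0.001, 1.0, 0.001, 0.0]
wrist_force: [0.5, -0.4, -1.5]
width: 0.0122
[ 1.00441564  0.75893794 -0.66653414  1.4741683   0.50125626  1.08344554
  0.23628278]
```

View pics/s6.png

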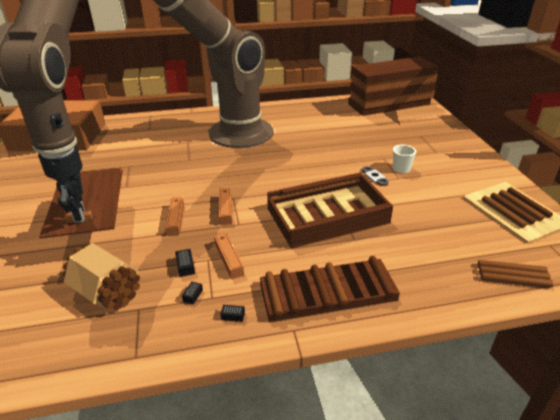

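View pics/w6.png

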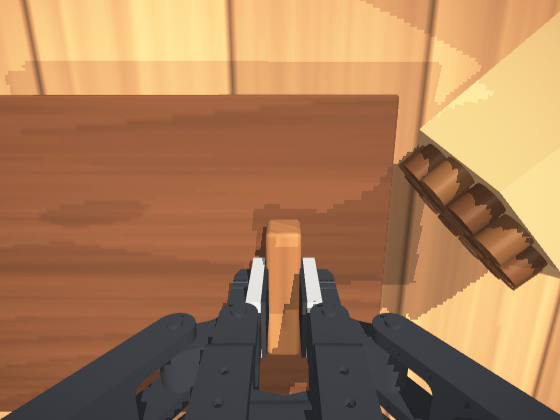

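```bash
python3 -m crank '[[[-0.015,-0.01,0,0,0],[-0.015,-0.01,0,0,0],[0,0,-0.025,0,0],[0,0,-0.03,0,0],[0,0,-0.02,0,0],[0,0,-0.008,0,0],[0,0,-0.003,0,0],[0,0,-0.003,0,0],[0,0,0,0,0],[0,0,0,0,0]]]'
```

```text
t: 10.0
ee_pos: [0.523, -0.4552, 0.0314]
tool_rot: [0.0, 1.0, 0.0, 0.001]
wrist_force: [0.2, -0.1, -1.1]
width: 0.0123
```

```bash
python3 -m crank '[[[0,0,-0.002,0,0],[0,0,0,0,0],[0,0,-0.001,0,0],[0,0,0,0,0],[0,0,-0.001,0,0],[0,0,0,0,0]]]'
```

```text
t: 10.6
ee_pos: [0.5227, -0.4551, 0.0287]
tool_rot: [0.001, 1.0, -0.0, 0.0]
wrist_force: [-5.6, 3.5, 14.1]
width: 0.0122
```

```bash
python3 -m crank '[[[0,0,0.001,0,0.03],[0,0,0,0,0.05],[0,0,0,0,0.05],[0,0,0.03,0,0.05],[0,0,0.05,0,0.085],[0,0.02,0.05,0,0.085],[0,0.04,0.05,0,0.085],[0,0.04,0.04,0,0.085],[0,0,0,0,0.085]]]'
python3 - <<'E'
from h import *
for c in ('top','scene'):
    p=shot(c,c[0]+'7.png')
    for n in ('lid','lid_pull','single1','humidifier'): print(c,n,[(np.round(d['xyz'],4),round(d['confidence'],2)) for d in spot_point(p,n)][:4])
E
```

```text
t: 11.5
ee_pos: [0.5263, -0.3644, 0.2346]
tool_rot: [0.001, 1.0, 0.003, 0.004]
wrist_force: [0.6, 0.8, 1.0]
width: 0.085
top lid [(array([ 0.431 , -0.4536,  0.0008]), 0.79), (array([ 0.6526, -0.1143,  0.0019]), 0.64)]
top lid_pull [(array([ 0.5204, -0.4565,  0.0135]), 0.73)]
top single1 [(array([ 6.515e-01, -1.136e-01,  1.000e-04]), 0.97), (array([ 0.4542, -0.0999,  0.    ]), 0.72)]
top humidifier [(array([ 0.8229, -0.1218, -0.0011]), 0.68), (array([ 0.7493, -0.202 ,  0.0017]), 0.58), (array([ 6.525e-01, -2.146e-01, -5.000e-04]), 0.57)]
scene lid [(array([ 4.343e-01, -4.559e-01, -3.000e-04]), 0.84)]
scene lid_pull [(array([ 0.5287, -0.4571,  0.0169]), 0.66)]
scene single1 [(array([ 0.4696, -0.2279, -0.0049]), 0.81), (array([ 0.6504, -0.1133,  0.0013]), 0.77), (array([ 4.475e-01, -9.900e-02,  1.000e-04]), 0.69)]
scene humidifier [(array([ 0.8247, -0.1253,  0.0017]), 0.82), (array([ 0.652 , -0.2155,  0.0014]), 0.81), (array([ 0.7482, -0.2058, -0.0038]), 0.7)]
```

View pics/s7.png

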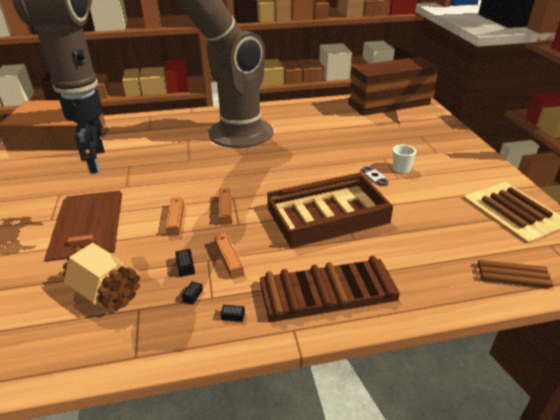

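```bash
python3 -m crank '[[[0,0.025,0.01,-0.14,0.085],[0,0.03,0.01,-0.14,0.085],[0,0.03,0.01,-0.14,0.085],[0,0.03,0.01,-0.14,0.085],[0,0.03,0.01,-0.14,0.085],[0,0.03,0.01,-0.14,0.085],[0,0.03,0.01,-0.14,0.085],[0,0.03,0.01,-0.14,0.085],[0,0.015,0.01,-0.14,0.085],[0,0.015,0,-0.14,0.085]]]'
python3 -m crank '[[[0,0,0,-0.015,0.085],[0,0,0,0,0.085],[0,0,0,0,0.085]]]'
python3 - <<'E'
from h import *
o=r.get_obs(); p=shot('wrist','w8.png'); np.save('o8.npy',o,allow_pickle=True); print(o['joint_pos'])
E
```

```text
t: 13.0
ee_pos: [0.5231, -0.1036, 0.3196]
tool_rot: [-0.001, 0.763, -0.646, 0.001]
wrist_force: [-0.5, -0.1, -0.6]
width: 0.0851
t: 13.3
ee_pos: [0.5223, -0.1061, 0.3177]
tool_rot: [0.0, 0.761, -0.649, -0.0]
wrist_force: [-0.2, -0.4, -0.9]
width: 0.085
[ 0.60569571  0.25827094 -0.60463247  1.69363811  0.15444364  1.23848695
 -1.4472387 ]
```

View pics/w8.png

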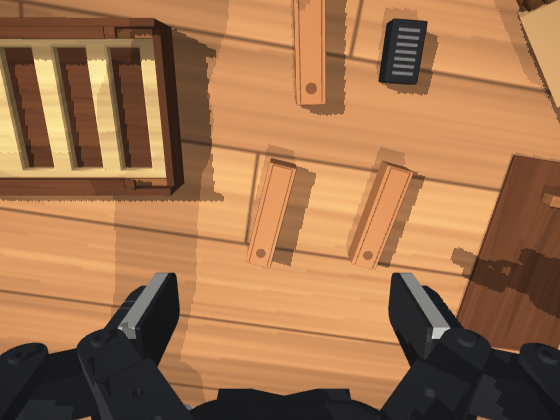

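```bash
python3 -m crank '[[[0,0.035,0,0,0.085],[0,0.045,-0.01,0,0.085],[0,0.045,-0.01,0,0.085],[0,0.045,-0.01,0,0.085],[0,0.045,-0.01,0,0.085],[0,0.04,-0.01,0,0.085],[0,0,0,0,0.085],[0,0,0,0,0.085],[0,0,0,0,0.085]]]'
python3 - <<'E'
from h import *
o=r.get_obs(); p=shot('wrist','w9.png')
np.save('o9.npy',o,allow_pickle=True)
i=cv2.imread('pics/w9.png'); cv2.imwrite('pics/w9c.png',cv2.resize(i[30:290,80:460],None,fx=2.1,fy=2.1,interpolation=cv2.INTER_CUBIC))
E
```

```text
t: 14.25
ee_pos: [0.523, 0.1483, 0.268]
tool_rot: [0.0, 0.759, -0.651, 0.0]
wrist_force: [0.6, -0.8, -0.5]
width: 0.0849
```

View pics/w9c.png

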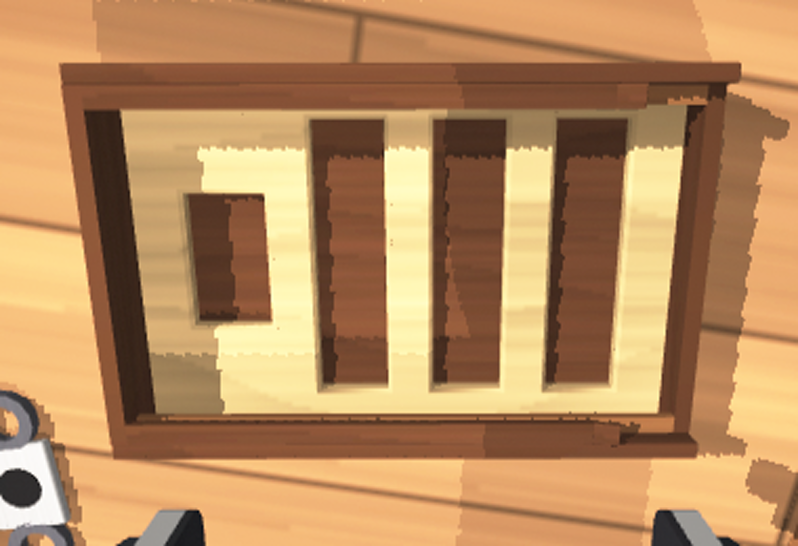

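```bash
cat > fit9.py <<'E'
from h import *
np.set_printoptions(precision=4,suppress=True)
o=np.load('o9.npy',allow_pickle=True).item(); p=imaging.read_camera('wrist'); c=cam(p,o)
uv=lambda L: np.array(L)/2.1+[80,30]
P=np.array([[88,139,56],[88,-139,56],[-88,139,56],[-88,-139,56]])/1e3
U=uv([[62,65],[740,65],[115,458],[697,457]])
def pk(yc,hx,hy,z): return [[hx,yc+hy,z],[hx,yc-hy,z],[-hx,yc-hy,z],[-hx,yc+hy,z]]
Q=[];V=[]
Q+=pk(87,32.5,19.5,15)[:]; V+=[[188,194],[264,194],[271,321],[199,322]]
Q+=pk(27,66.5,17.5,15); V+=[[311,119],[385,119],[388,384],[320,385]]
Q+=pk(-31,66.5,17.5,15); V+=[[433,119],[506,119],[501,384],[432,385]]
Q+=pk(-89,66.5,17.5,15); V+=[[557,119],[628,119],[612,384],[545,385]]
Q=np.array(Q)/1e3; V=uv(V)
for n,(A,B) in dict(rim=(P,U),pk=(Q,V),all=(np.r_[P,Q],np.r_[U,V])).items():
    s=least_squares(lambda v:(proj(c,W(v,A))-B).ravel(),[.53,.155,.2]); print(n,s.x,np.abs(s.fun).max()); print(s.fun.reshape(-1,2).T)
pose=s.x
B=cv2.resize(p['pixels'][30:290,80:460],None,fx=2.1,fy=2.1,interpolation=cv2.INTER_CUBIC)[:,:,::-1].copy()
def poly(pts,col):
    q=((proj(c,W(pose,np.array(pts)/1e3))-[80,30]+.5)*2.1-.5); cv2.polylines(B,[q.round().astype(int)],True,col,1)
poly([[88,139,56],[-88,139,56],[-88,-139,56],[88,-139,56]],(0,255,0))
for a in ((87,32.5,19.5),(27,66.5,17.5),(-31,66.5,17.5),(-89,66.5,17.5)):
    poly(pk(*a,16),(255,0,0)); poly(pk(*a,6),(0,0,255))
cv2.imwrite('pics/fit9.png',B)
E
python3 fit9.py
```

```text
rim [0.5344 0.1597 0.1553] 1.1371592593967534
[[-0.8224  1.1372 -0.2644 -0.1019]
 [-0.3267 -0.7468  0.8943  0.9374]]
pk [0.5352 0.1601 0.1558] 2.3656027163156637
[[-2.3656  0.1485  0.8787 -1.566  -1.0525 -0.5557  0.3295  0.6075  0.0687
   1.0372 -0.2858  0.4721  0.23    2.1465  0.0452 -0.1456]
 [-0.7865 -0.8569  1.2235  0.8166 -0.6621 -0.7257  1.3678  0.9531 -0.7676
  -0.8312  1.2657  0.8511 -0.873  -0.9367  1.1637  0.7491]]
all [0.535  0.16   0.1556] 2.296463953485386
[[-1.1253  1.0528 -0.4644 -0.1427 -2.2965  0.2115  0.9271 -1.5122 -0.9852
  -0.4947  0.3623  0.6456  0.1252  1.0867 -0.2623  0.5013  0.2746  2.1834
   0.0587 -0.126 ]
 [-1.152  -1.6602  0.2929  0.2717 -0.5791 -0.6425  1.4166  1.0034 -0.4308
  -0.4878  1.5598  1.1399 -0.5252 -0.5823  1.4667  1.0467 -0.6197 -0.6767
   1.3735  0.9535]]
```

View pics/fit9.png

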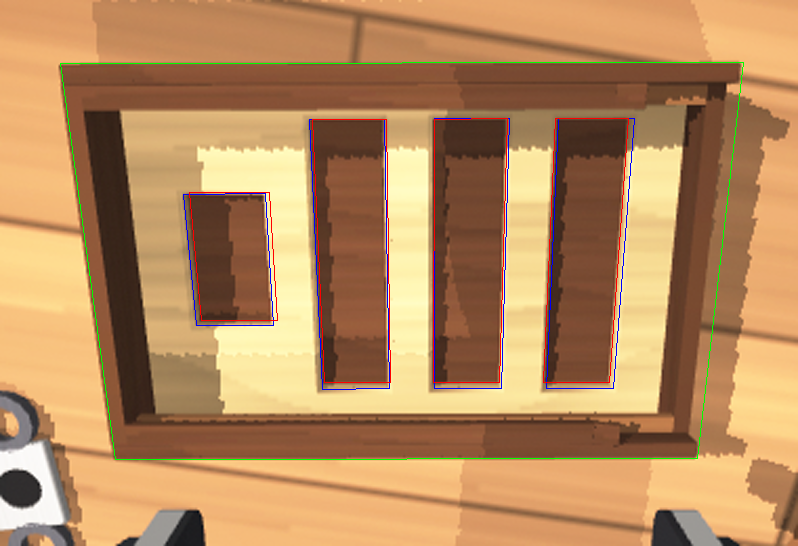

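```bash
python3 - <<'E'
import cv2
i=cv2.imread('pics/w8.png'); cv2.imwrite('pics/w8c.png',cv2.resize(i[0:280,235:435],None,fx=3,fy=3,interpolation=cv2.INTER_CUBIC)[:,:])
j=cv2.resize(i[150:280,235:435],None,fx=4,fy=4,interpolation=cv2.INTER_CUBIC); cv2.imwrite('pics/w8d.png',j)
j=cv2.resize(i[0:130,265:465],None,fx=4,fy=4,interpolation=cv2.INTER_CUBIC); cv2.imwrite('pics/w8e.png',j)
E
```

```text
(no output)
```

View pics/w8d.png

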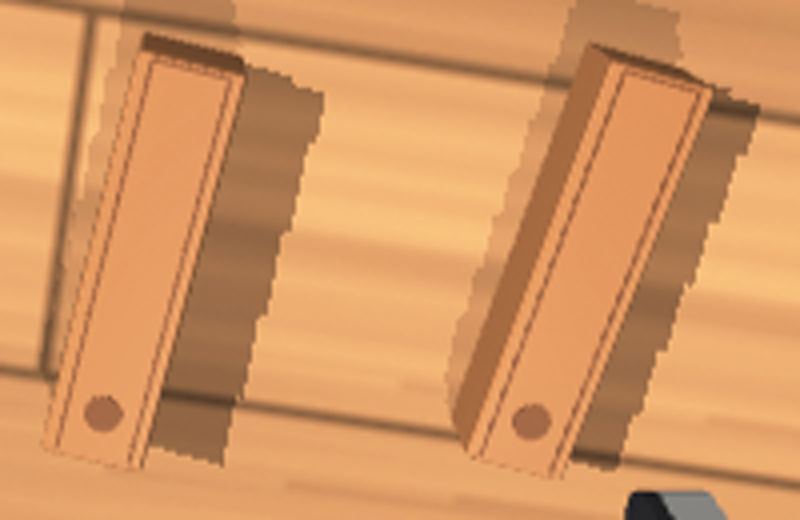

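View pics/w8e.png

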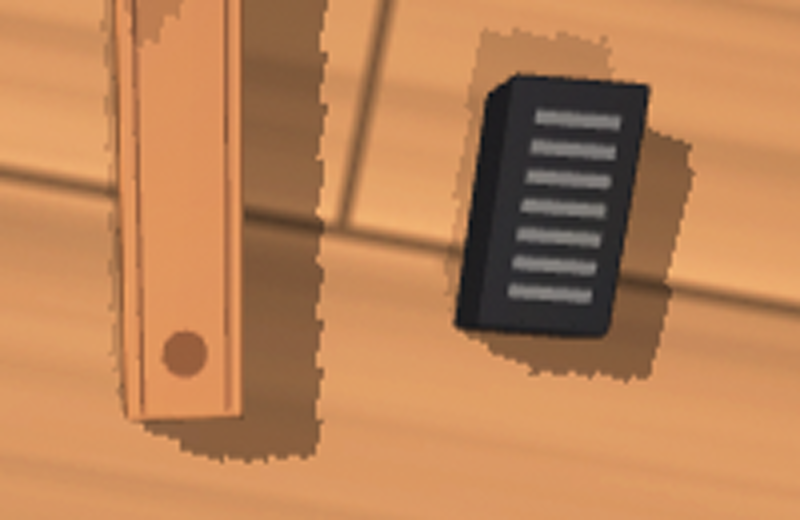

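```bash
cat > meas.py <<'E'
from h import *
np.set_printoptions(precision=4,suppress=True)
def rect(c,uv,z):
    X=ray(c,uv,z)[:,:2]   # order TL,TR,BR,BL ; long axis TL->BL
    ctr=X.mean(0); d=(X[0]+X[1]-X[2]-X[3]); a=np.arctan2(d[1],d[0])
    L=np.linalg.norm((X[0]+X[1]-X[2]-X[3])/2); w=np.linalg.norm((X[1]+X[2]-X[0]-X[3])/2)
    return ctr,a,L,w
E
python3 - <<'E'
from meas import *
o=np.load('o8.npy',allow_pickle=True).item(); p=imaging.read_camera('wrist'); c=cam(p,o)
B=np.array([[142,50],[243,72],[140,468],[44,450]])/4+[235,150]
A=np.array([[610,62],[712,90],[558,478],[468,458]])/4+[235,150]
H=np.array([[515,75],[649,86],[607,336],[478,328]])/4+[265,0]
print('B',rect(c,B,.03)); print('A',rect(c,A,.03)); print('H',rect(c,H,.028))
q=lambda o:2*np.arctan2(o['tool_rot'][2],o['tool_rot'][1])
print(q(o),q(r.get_obs()))
E
```

```text
B (array([ 0.4522, -0.1017]), np.float64(-0.0867080466824452), np.float64(0.1296732197847425), np.float64(0.029965053544839942))
A (array([ 0.4693, -0.2334]), np.float64(-0.10957655464495686), np.float64(0.12917133302888115), np.float64(0.03023874958264177))
H (array([ 0.6549, -0.2151]), np.float64(0.08969551031537804), np.float64(0.06106696507726261), np.float64(0.03471208845983745))
-1.4131149392442544 -1.417512790937316
```

```bash
python3 -m crank '[[[-0.01,-0.03,-0.01,-0.06,0.06],[-0.011,-0.04,-0.02,-0.06,0.06],[-0.01,-0.04,-0.03,-0.06,0.06],[-0.01,-0.04,-0.03,-0.06,0.06],[-0.01,-0.04,-0.03,0,0.06],[-0.01,-0.04,-0.03,0,0.06],[-0.01,-0.02,0,0,0.06],[0,0,0,0,0.06],[0,0,0,0,0.06]]]'
python3 - <<'E'
from meas import *
o=r.get_obs(); p=shot('wrist','w10.png'); c=cam(p,o)
print(proj(c,W([.4522,-.1017,-.0867],np.array([[65,16,30],[65,-16,30],[-65,-16,30],[-65,16,30]])/1e3)))
print(o['ee_pos'],2*np.arctan2(o['tool_rot'][2],o['tool_rot'][1]))
E
```

```text
t: 15.3
ee_pos: [0.4524, -0.0976, 0.1209]
tool_rot: [0.0, -0.676, 0.737, -0.0]
wrist_force: [0.2, -0.1, 0.3]
width: 0.0602
[[261.6881 113.2827]
 [317.651  113.2719]
 [312.2665 310.083 ]
 [265.184  310.0945]]
[ 0.4524 -0.0976  0.1209] 4.6256863484169894
```

View pics/w10.png

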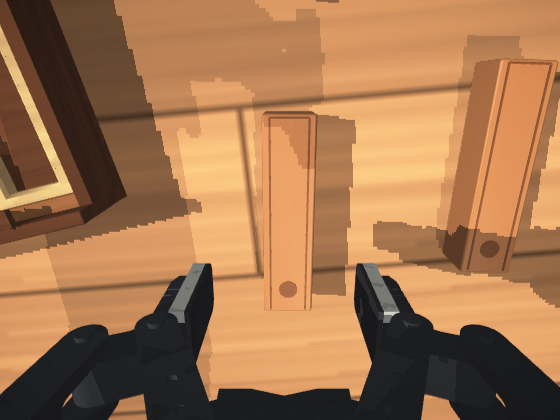

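```bash
python3 -m crank '[[[0,-0.004,-0.03,0,0.06],[0,0,-0.03,0,0.06],[0,0,-0.02,0,0.06],[0,0,-0.008,0,0.06],[0,0,0,0,0.06],[0,0,0,0,0],[0,0,0,0,0],[0,0,0,0,0],[0,0,0,0,0],[0,0,0,0,0]]]'
```

```text
t: 16.35
ee_pos: [0.4532, -0.1006, 0.0339]
tool_rot: [0.001, -0.677, 0.736, -0.001]
wrist_force: [-0.5, 1.5, 6.0]
width: 0.0303
```

```bash
python3 -m crank '[[[0,0,0.02,0,0],[0,0,0.04,0,0],[0.01,0.02,0.04,0.03,0],[0.02,0.035,0,0.05,0],[0.02,0.035,0,0.05,0],[0.02,0.035,0,0.05,0],[0.02,0.035,0,0.05,0],[0.0066,0.0127,0,0.012,0],[0,0,0,0,0],[0,0,0,0,0]]]'
python3 - <<'E'
from meas import *
o=r.get_obs(); p=shot('wrist','w11.png')
print(o['ee_pos'],2*np.arctan2(o['tool_rot'][2],o['tool_rot'][1]),o['width'])
E
```

```text
t: 17.35
ee_pos: [0.5483, 0.071, 0.1326]
tool_rot: [0.001, 0.76, -0.649, 0.0]
wrist_force: [-0.1, -0.4, -0.8]
width: 0.0305
[0.5483 0.071  0.1326] -1.4138104871719377 0.03052157649672967
```

View pics/w11.png

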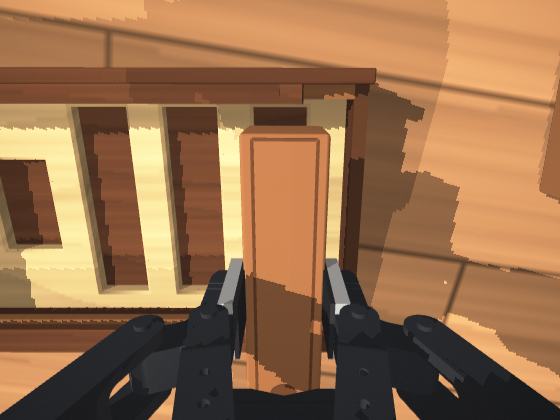

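```bash
python3 - <<'E'
from meas import *
o=r.get_obs(); p=imaging.read_camera('wrist'); c=cam(p,o)
pose=[.535,.160,.1556]
pk=lambda yc,hx,hy,z:[[hx,yc+hy,z],[hx,yc-hy,z],[-hx,yc-hy,z],[-hx,yc+hy,z]]
B=cv2.resize(p['pixels'][40:320,0:400],None,fx=2,fy=2,interpolation=cv2.INTER_CUBIC)[:,:,::-1].copy()
def poly(X,col):
    q=((proj(c,X)-[0,40]+.5)*2-.5); cv2.polylines(B,[q.round().astype(int)],True,col,1)
for a in ((87,32.5,19.5),(27,66.5,17.5),(-31,66.5,17.5),(-89,66.5,17.5)): poly(W(pose,np.array(pk(*a,16))/1e3),(255,0,0))
poly(W(pose,np.array(pk(0,88,139,56))/1e3),(0,255,0))
T=Twt(o)
for z in (.004,.034):
  b=np.array([[-16,-65+1,z*1e3],[16,-64,z*1e3],[16,66,z*1e3],[-16,66,z*1e3]])/1e3
  poly(b@T[:3,:3].T+T[:3,3],(255,0,255))
cv2.imwrite('pics/f11.png',B)
E
```

```text
(no output)
```

View pics/f11.png

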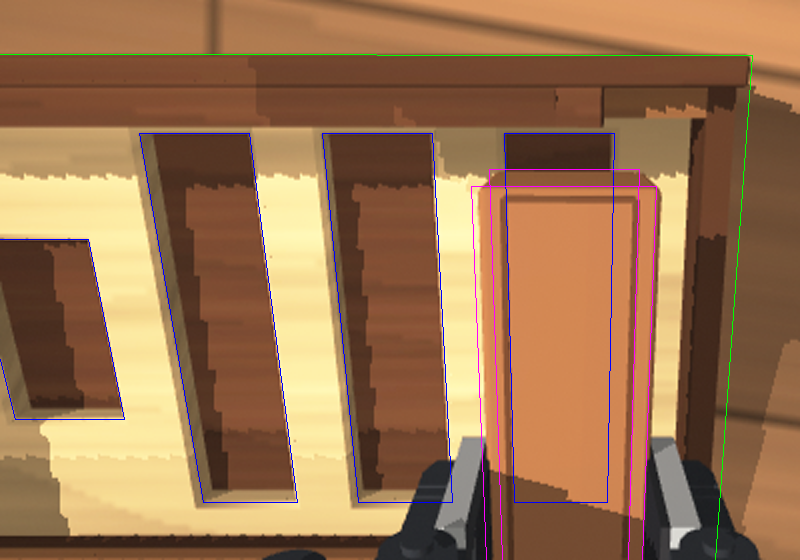

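```bash
python3 -m crank '[[[0.0018,0.0023,-0.02,0,0],[0,0,-0.03,0,0],[0,0,-0.02,0,0],[0,0,-0.005,0,0],[0,0,0,0,0],[0,0,0,0,0]]]'
```

```text
t: 18.05
ee_pos: [0.5511, 0.0739, 0.0586]
tool_rot: [-0.0, 0.76, -0.649, 0.0]
wrist_force: [-0.5, -0.9, -0.4]
width: 0.0308
```

```bash
python3 -m crank '[[[-0.001,-0.0006,-0.004,0,0],[0,0,-0.004,0,0],[0,0,-0.003,0,0],[0,0,-0.002,0,0],[0,0,0,0,0]]]'
```

```text
t: 18.55
ee_pos: [0.5494, 0.0737, 0.0443]
tool_rot: [0.0, 0.761, -0.649, -0.0]
wrist_force: [-0.0, -0.1, -1.5]
width: 0.0304
```

```bash
python3 -m crank '[[[0,0,-0.003,0,0],[0,0,-0.001,0,0],[0,0,0,0,0]]]'
```

```text
t: 18.85
ee_pos: [0.5495, 0.0737, 0.0404]
tool_rot: [0.0, 0.761, -0.649, -0.0]
wrist_force: [-0.1, -0.7, -0.3]
width: 0.0302
```

```bash
python3 -m crank '[[[0,0,-0.0005,0,0.03],[0,0,0,0,0.04],[0,0,0,0,0.045],[0,0,0,0,0.045],[0,0,0.01,0,0.045],[0,0,0.03,0,0.045],[0,0,0.04,0,0.06],[-0.01,-0.02,0.04,0,0.06],[0,0,0,0,0.06],[0,0,0,0,0.06]]]'
python3 - <<'E'
from meas import *
o=r.get_obs(); p=shot('wrist','w12.png'); print(o['ee_pos'])
p=shot('scene','s12.png')
print([(np.round(d['xyz'],4),round(d['confidence'],2)) for d in spot_point(p,'single1')][:5])
E
```

```text
t: 19.85
ee_pos: [0.5401, 0.0531, 0.1617]
tool_rot: [-0.001, 0.76, -0.65, 0.001]
wrist_force: [0.5, -0.4, 0.4]
width: 0.0603
[0.5401 0.0531 0.1617]
[(array([0.5422, 0.0756, 0.008 ]), 0.79), (array([ 0.4708, -0.2296,  0.0003]), 0.64), (array([ 0.6543, -0.1148,  0.0024]), 0.58)]
```

View pics/w12.png

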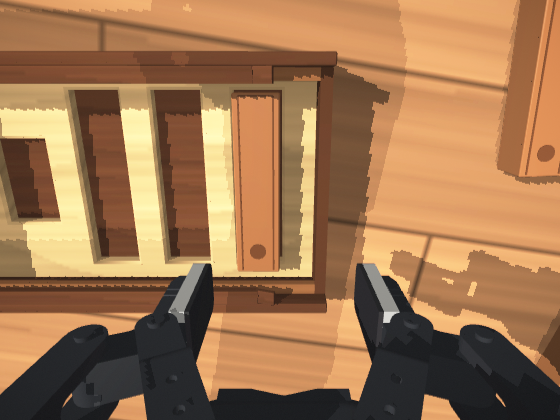

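View pics/s12.png

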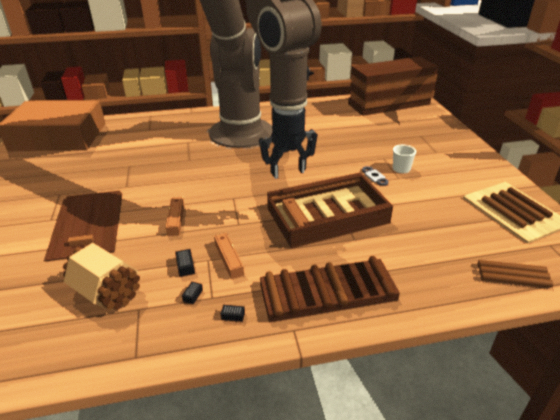

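```bash
python3 -m crank '[[[0.01,-0.02,0.01,0,0.06],[0.02,-0.04,0.02,0,0.06],[0.02,-0.04,0.02,0,0.06],[0.02,-0.04,0.01,0,0.06],[0.02,-0.026,0,0,0.06],[0,0,0,0,0.06],[0,0,0,0,0.06]]]'
python3 - <<'E'
from meas import *
o=r.get_obs(); p=shot('wrist','w13.png'); np.save('o13.npy',o,allow_pickle=True); print(o['joint_pos'])
i=cv2.imread('pics/w13.png');cv2.imwrite('pics/w13c.png',cv2.resize(i[40:280,180:480],None,fx=2.5,fy=2.5,interpolation=cv2.INTER_CUBIC))
E
```

```text
t: 20.7
ee_pos: [0.6292, -0.1121, 0.2182]
tool_rot: [0.0, 0.76, -0.649, -0.002]
wrist_force: [0.1, 0.6, -0.1]
width: 0.0604
[ 0.5094  0.5346 -0.5961  1.5639  0.3178  1.1445 -1.5684]
```

View pics/w13c.png

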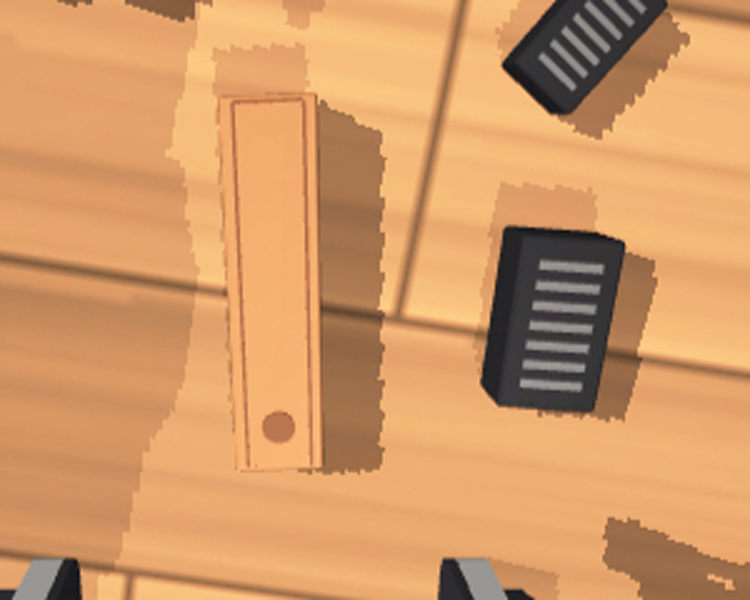

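```bash
python3 - <<'E'
from meas import *
o=np.load('o13.npy',allow_pickle=True).item(); p=imaging.read_camera('wrist'); c=cam(p,o)
C=np.array([[219,95],[315,94],[322,468],[238,471]])/2.5+[180,40]
H=np.array([[526,238],[623,242],[592,411],[499,406]])/2.5+[180,40]
print('C',rect(c,C,.03)); print('H',rect(c,H,.028)); print(o['ee_pos'],2*np.arctan2(o['tool_rot'][2],o['tool_rot'][1]))
E
```

```text
C (array([ 0.651 , -0.1143]), np.float64(0.19658029923521333), np.float64(0.12968812554326173), np.float64(0.03083762802635725))
H (array([ 0.6549, -0.215 ]), np.float64(0.08950770811588467), np.float64(0.06022211238774364), np.float64(0.03340697697931453))
[ 0.6292 -0.1121  0.2182] -1.4134301195945471
```

```bash
python3 -m crank '[[[0.01,0,-0.03,0.02,0.06],[0.012,-0.001,-0.04,0.019,0.06],[0,0,-0.04,0,0.06],[0,0,-0.04,0,0.06],[0,0,-0.025,0,0.06],[0,0,-0.01,0,0.06],[0,0,0,0,0.06],[0,0,0,0,0.06]]]'
```

```text
t: 21.6
ee_pos: [0.6524, -0.1125, 0.0365]
tool_rot: [-0.001, 0.773, -0.634, 0.001]
wrist_force: [0.3, -0.2, -0.1]
width: 0.06
```

```bash
python3 -m crank '[[[-0.001,0,-0.003,0,0.06],[0,0,0,0,0],[0,0,0,0,0],[0,0,0,0,0],[0,0,0,0,0],[0,0,0,0,0]]]'
```

```text
t: 22.2
ee_pos: [0.6512, -0.1136, 0.0332]
tool_rot: [-0.0, 0.773, -0.634, 0.001]
wrist_force: [-1.7, -0.3, 5.7]
width: 0.0307
```

```bash
python3 -m crank '[[[0,0,0.02,0,0],[0,0,0.04,0,0],[-0.011,0.024,0.04,-0.02,0],[-0.02,0.045,0,-0.021,0],[-0.02,0.045,0,0,0],[-0.02,0.045,0,0,0],[-0.02,0.045,0,0,0],[-0.02,0.04,0,0,0],[0,0,0,0,0],[0,0,0,0,0]]]'
cat > ov.py <<'E'
import sys
from meas import *
e=float(sys.argv[1]); hl,hw,hh=[float(v) for v in sys.argv[2].split(',')]; zt=float(sys.argv[3]); fn=sys.argv[4]
o=r.get_obs(); p=imaging.read_camera('wrist'); c=cam(p,o)
print(o['ee_pos'],2*np.arctan2(o['tool_rot'][2],o['tool_rot'][1]),o['width'])
pose=[.535,.160,.1556]
pk=lambda yc,hx,hy,z:[[hx,yc+hy,z],[hx,yc-hy,z],[-hx,yc-hy,z],[-hx,yc+hy,z]]
B=cv2.resize(p['pixels'][40:320,80:480],None,fx=2,fy=2,interpolation=cv2.INTER_CUBIC)[:,:,::-1].copy()
def poly(X,col):
    q=((proj(c,X)-[80,40]+.5)*2-.5); cv2.polylines(B,[q.round().astype(int)],True,col,1)
for a in ((87,32.5,19.5),(27,66.5,17.5),(-31,66.5,17.5),(-89,66.5,17.5)): poly(W(pose,np.array(pk(*a,16))/1e3),(255,0,0))
poly(W(pose,np.array(pk(0,88,139,56))/1e3),(0,255,0))
T=Twt(o)
for z in (zt-hh,zt):
  b=np.array([[-hw+1,-hl+e,z],[hw+1,-hl+e,z],[hw+1,hl+e,z],[-hw+1,hl+e,z]])/1e3
  poly(b@T[:3,:3].T+T[:3,3],(255,0,255))
cv2.imwrite('pics/'+fn,B)
E
python3 ov.py 0.7 65,16,30 33.5 f14.png
```

```text
t: 23.2
ee_pos: [0.5392, 0.1317, 0.1323]
tool_rot: [-0.0, 0.761, -0.649, 0.0]
wrist_force: [0.9, -1.8, -0.0]
width: 0.0307
[0.5392 0.1317 0.1323] -1.4120450640739124 0.030656131714869823
```

View pics/f14.png

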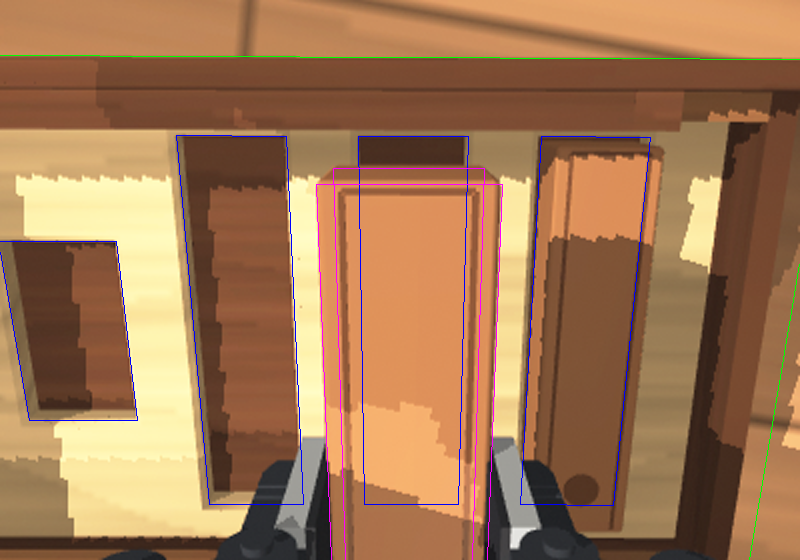

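```bash
python3 -m crank '[[[0.001,-0.001,-0.02,-0.003,0],[0,0,-0.03,0,0],[0,0,-0.02,0,0],[0,0,-0.005,0,0],[0,0,0,0,0],[0,0,0,0,0]]]'
```

```text
t: 23.85
ee_pos: [0.5414, 0.1293, 0.0579]
tool_rot: [-0.0, 0.759, -0.652, 0.0]
wrist_force: [-0.2, 0.5, -1.3]
width: 0.0303
```

```bash
python3 -m crank '[[[-0.0006,0.0008,-0.003,0,0],[0,0,0,0,0]]]';python3 -m crank '[[[0,0,-0.003,0,0],[0,0,-0.003,0,0]]]'; python3 -m crank '[[[0,0,-0.001,0,0],[0,0,-0.001,0,0]]]'
```

```text
t: 24.05
ee_pos: [0.5403, 0.1305, 0.0546]
tool_rot: [-0.0, 0.759, -0.651, 0.0]
wrist_force: [-0.2, 0.5, -1.5]
width: 0.0304
t: 24.25
ee_pos: [0.5402, 0.1305, 0.0482]
tool_rot: [-0.0, 0.759, -0.651, 0.0]
wrist_force: [-0.2, 0.6, -0.5]
width: 0.0305
t: 24.45
ee_pos: [0.5399, 0.1305, 0.0459]
tool_rot: [0.0, 0.759, -0.651, -0.0]
wrist_force: [0.4, -0.6, 0.4]
width: 0.0303
```

```bash
python3 -m crank '[[[0,0,-0.003,0,0],[0,0,-0.003,0,0],[0,0,0,0,0],[0,0,0,0,0.035],[0,0,0,0,0.042],[0,0,0,0,0.042],[0,0,0,0,0.042]]]';  python3 -m crank '[[[0,0,0.01,0,0.042],[0,0,0.03,0,0.042],[0,0,0.04,0,0.06],[-0.02,-0.04,0.04,0,0.06],[-0.02,-0.04,0.01,0,0.06],[0,0,0,0,0.06],[0,0,0,0,0.06]]]'
python3 ov.py 0.7 65,16,30 33.5 f15.png
```

```text
t: 25.15
ee_pos: [0.5401, 0.1305, 0.0402]
tool_rot: [-0.0, 0.759, -0.651, 0.0]
wrist_force: [-0.7, 0.4, -0.1]
width: 0.0419
t: 25.85
ee_pos: [0.5035, 0.0559, 0.1645]
tool_rot: [-0.0, 0.758, -0.652, 0.001]
wrist_force: [-0.4, 0.2, 0.7]
width: 0.0602
[0.5035 0.0559 0.1645] -1.4207060421804842 0.060233014221821035
```

View pics/f15.png

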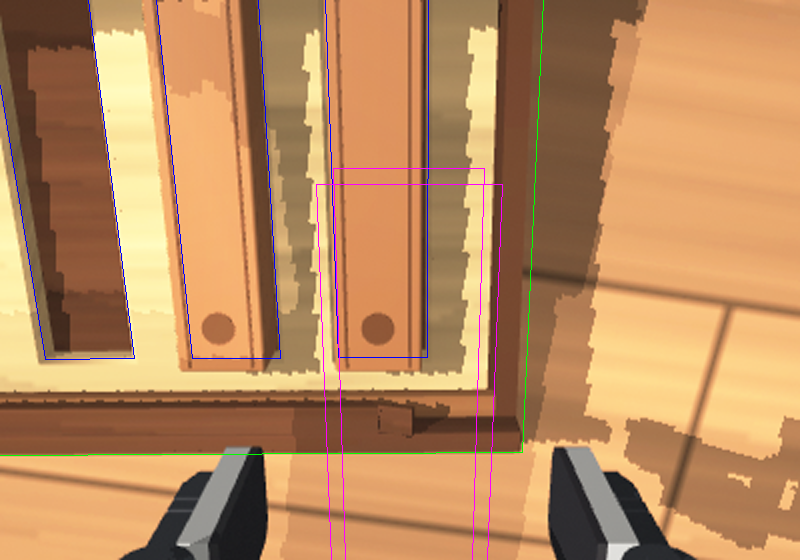

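```bash
python3 -m crank '[[[-0.007,-0.03,0.01,-0.05,0.06],[-0.007,-0.045,0.01,-0.05,0.06],[-0.007,-0.045,0.01,-0.05,0.06],[-0.007,-0.045,0.01,-0.05,0.06],[-0.007,-0.045,0,-0.05,0.06],[-0.007,-0.045,0,-0.01,0.06],[-0.007,-0.033,0,0,0.06],[0,0,0,0,0.06],[0,0,0,0,0.06]]]'
python3 - <<'E'
from meas import *
o=r.get_obs(); p=shot('wrist','w16.png'); np.save('o16.npy',o,allow_pickle=True); print(o['ee_pos'],2*np.arctan2(o['tool_rot'][2],o['tool_rot'][1])); c=cam(p,o)
print(proj(c,W([.4693,-.2334,-.1096],np.array([[65,16,30],[65,-16,30],[-65,-16,30],[-65,16,30]])/1e3)))
i=cv2.imread('pics/w16.png');cv2.imwrite('pics/w16c.png',cv2.resize(i[40:280,150:450],None,fx=2.5,fy=2.5,interpolation=cv2.INTER_CUBIC))
E
```

```text
t: 26.8
ee_pos: [0.455, -0.23, 0.2029]
tool_rot: [0.0, -0.668, 0.744, 0.001]
wrist_force: [-0.1, 1.1, 0.0]
width: 0.0599
[ 0.455  -0.23    0.2029] 4.605521433898518
[[264.9227  86.7527]
 [306.3545  86.864 ]
 [303.1669 241.9941]
 [266.8303 241.8905]]
```

View pics/w16c.png

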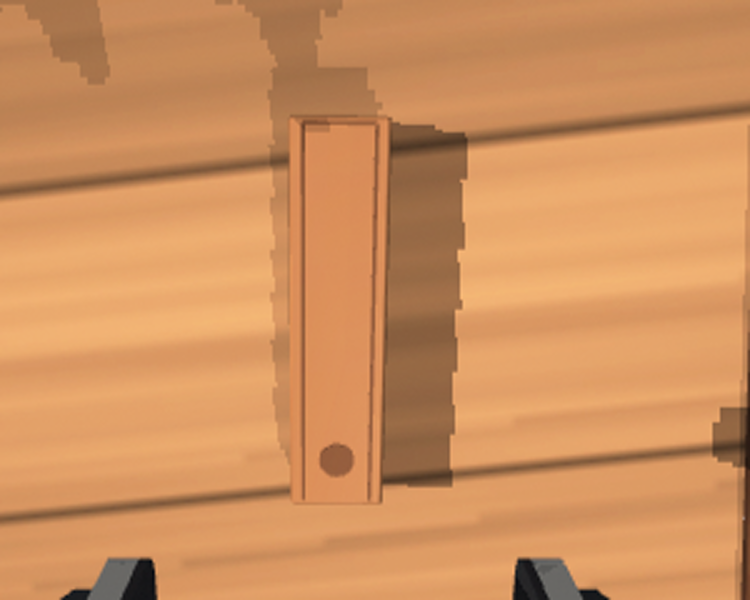

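```bash
python3 -m crank '[[[0.007,-0.002,-0.03,-0.003,0.06],[0.007,0,-0.04,0,0.06],[0,0,-0.04,0,0.06],[0,0,-0.04,0,0.06],[0,0,-0.015,0,0.06],[0,0,-0.005,0,0.06],[0,0,0,0,0.06]]]'; python3 -m crank '[[[0,0,0,0,0],[0,0,0,0,0],[0,0,0,0,0],[0,0,0,0,0],[0,0,0,0,0]]]'
```

```text
t: 27.55
ee_pos: [0.4692, -0.232, 0.0339]
tool_rot: [0.0, -0.668, 0.744, -0.0]
wrist_force: [0.3, 0.1, 0.9]
width: 0.06
t: 28.05
ee_pos: [0.4695, -0.2334, 0.0353]
tool_rot: [0.001, -0.667, 0.745, -0.002]
wrist_force: [-0.2, 0.2, 6.6]
width: 0.0302
```

```bash
python3 -m crank '[[[0,0,0.02,0,0],[0,0,0.04,0,0],[0.005,0.03,0.037,0.03,0],[0.007,0.045,0,0.05,0],[0.007,0.045,0,0.05,0],[0.007,0.045,0,0.05,0],[0.007,0.045,0,0.05,0],[0.007,0.045,0,0.036,0],[0.007,0.045,0,0,0],[0.007,0.045,0,0,0]]]'; python3 -m crank '[[[0.0078,0.045,0,0,0],[0,0.0312,0,0,0],[0,0,0,0,0],[0,0,0,0,0]]]'
python3 ov.py 0.7 65,16,30 34.5 f17.png
```

```text
t: 29.05
ee_pos: [0.5228, 0.1137, 0.1317]
tool_rot: [-0.001, 0.76, -0.65, 0.001]
wrist_force: [1.4, -0.4, -0.6]
width: 0.0306
t: 29.45
ee_pos: [0.5301, 0.1888, 0.1311]
tool_rot: [-0.0, 0.761, -0.649, 0.0]
wrist_force: [0.6, -0.6, -0.4]
width: 0.0305
[0.5301 0.1888 0.1311] -1.4134145488409569 0.030493622043905752
```

View pics/f17.png

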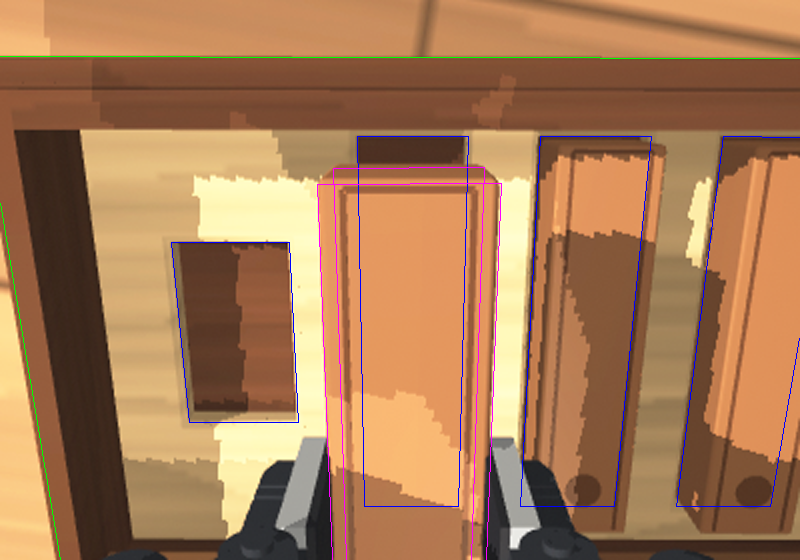

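```bash
python3 -m crank '[[[0.001,-0.0008,-0.02,-0.001,0],[0,0,-0.03,0,0],[0,0,-0.02,0,0],[0,0,-0.004,0,0],[0,0,0,0,0],[0,0,0,0,0]]]'; python3 -m crank '[[[0,0,0,0,0]]]'
```

```text
t: 30.1
ee_pos: [0.5319, 0.1871, 0.0576]
tool_rot: [-0.001, 0.759, -0.651, 0.0]
wrist_force: [0.4, 0.1, 0.1]
width: 0.0305
t: 30.2
ee_pos: [0.532, 0.1875, 0.0577]
tool_rot: [-0.001, 0.759, -0.651, 0.001]
wrist_force: [0.8, 0.0, -0.9]
width: 0.0302
```

```bash
python3 -m crank '[[[-0.0005,0.0003,-0.003,0,0],[0,0,-0.003,0,0],[0,0,-0.003,0,0]]]'; python3 -m crank '[[[0,0,-0.002,0,0],[0,0,0,0,0]]]'
```

```text
t: 30.5
ee_pos: [0.5307, 0.1879, 0.0473]
tool_rot: [-0.0, 0.76, -0.65, 0.0]
wrist_force: [0.2, -0.3, 0.3]
width: 0.0303
t: 30.7
ee_pos: [0.5304, 0.1878, 0.0449]
tool_rot: [0.0, 0.76, -0.65, -0.0]
wrist_force: [0.1, 0.2, -0.0]
width: 0.0306
```

```bash
python3 -m crank '[[[0,0,-0.003,0,0],[0,0,-0.002,0,0],[0,0,0,0,0]]]'; python3 -m crank '[[[0,0,0,0,0.035],[0,0,0,0,0.042],[0,0,0,0,0.042],[0,0,0,0,0.042]]]';  python3 -m crank '[[[0,0,0.01,0,0.042],[0,0,0.03,0,0.042],[0,0,0.04,0,0.06],[0,-0.03,0.04,0,0.06],[0,-0.045,0.02,0,0.06],[0,0,0,0,0.06],[0,0,0,0,0.06]]]'
python3 ov.py 0.7 65,16,30 33.5 f18.png
```

```text
t: 31.0
ee_pos: [0.5307, 0.188, 0.0413]
tool_rot: [0.0, 0.76, -0.65, 0.0]
wrist_force: [-3.1, -1.9, 11.6]
width: 0.0305
t: 31.4
ee_pos: [0.5306, 0.1878, 0.0402]
tool_rot: [0.0, 0.76, -0.65, -0.0]
wrist_force: [-0.6, 0.2, -0.7]
width: 0.0419
t: 32.1
ee_pos: [0.5311, 0.1114, 0.1815]
tool_rot: [-0.0, 0.759, -0.652, 0.001]
wrist_force: [-0.4, 0.3, -0.4]
width: 0.0599
[0.5311 0.1114 0.1815] -1.4191590509693983 0.05991131185200759
```

View pics/f18.png

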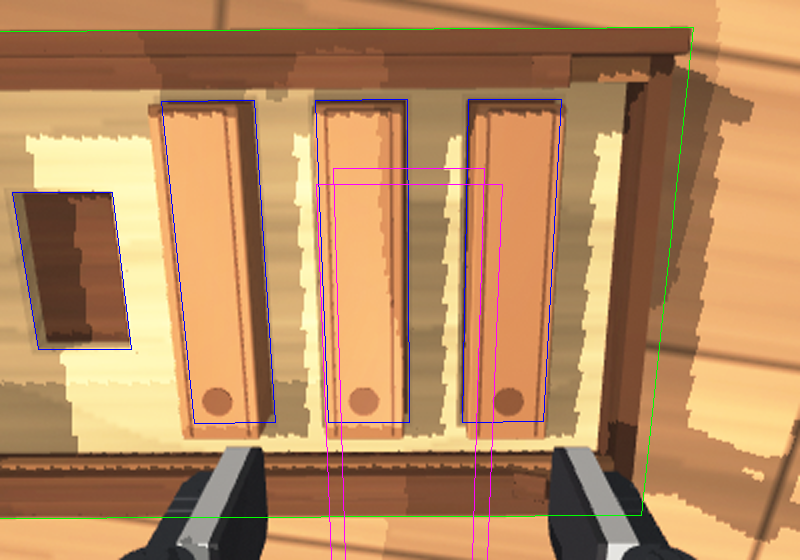

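```bash
python3 -m crank '[[[0.01,-0.03,0,-0.02,0.06],[0.014,-0.045,0,-0.02,0.06],[0.015,-0.045,0,-0.02,0.06],[0.015,-0.045,0,0,0.06],[0.015,-0.045,0,0,0.06],[0.015,-0.045,0,0,0.06],[0.015,-0.045,0,0,0.06],[0.01,-0.025,0,0,0.06],[0,0,0,0,0.06],[0,0,0,0,0.06]]]'
python3 - <<'E'
from meas import *
o=r.get_obs(); p=shot('wrist','w19.png'); np.save('o19.npy',o,allow_pickle=True); print(o['ee_pos'],2*np.arctan2(o['tool_rot'][2],o['tool_rot'][1]),o['joint_pos']); c=cam(p,o)
print(proj(c,W([.6549,-.215,.0896],np.array([[31,18,28],[31,-18,28],[-31,-18,28],[-31,18,28]])/1e3)))
i=cv2.imread('pics/w19.png');cv2.imwrite('pics/w19c.png',cv2.resize(i[40:280,150:450],None,fx=2.5,fy=2.5,interpolation=cv2.INTER_CUBIC))
E
```

```text
t: 33.15
ee_pos: [0.6397, -0.2102, 0.1791]
tool_rot: [-0.0, 0.74, -0.672, -0.001]
wrist_force: [0.5, 0.7, 0.3]
width: 0.0602
[ 0.6397 -0.2102  0.1791] -1.4746268125248247 [ 0.5842  0.6117 -0.5162  1.515   0.3211  1.1022 -1.475 ]
[[267.4009 134.2372]
 [315.8157 134.5626]
 [313.2128 213.3724]
 [267.9513 213.0679]]
```

View pics/w19c.png

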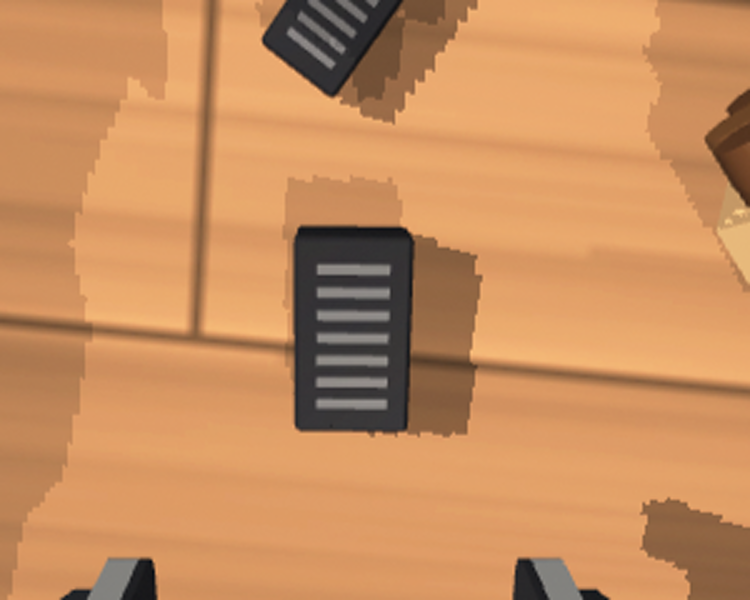

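```bash
python3 -m crank '[[[0.007,-0.002,-0.03,-0.006,0.06],[0.008,-0.002,-0.04,0,0.06],[0,0,-0.04,0,0.06],[0,0,-0.025,0,0.06],[0,0,-0.01,0,0.06],[0,0,0,0,0.06],[0,0,0,0,0.06]]]'; python3 -m crank '[[[0,0,-0.0005,0,0],[0,0,0,0,0],[0,0,0,0,0],[0,0,0,0,0],[0,0,0,0,0]]]'
```

```text
t: 33.9
ee_pos: [0.6557, -0.2151, 0.0369]
tool_rot: [-0.001, 0.738, -0.675, 0.001]
wrist_force: [-0.0, -0.4, 0.2]
width: 0.0608
t: 34.4
ee_pos: [0.6558, -0.2164, 0.0371]
tool_rot: [-0.001, 0.738, -0.675, 0.001]
wrist_force: [-1.0, 0.4, 6.5]
width: 0.0343
```

```bash
python3 -m crank '[[[0,0,0,0,0.05],[0,0,0,0,0.05],[0,0,-0.002,0,0.05],[0,0,-0.002,0,0.05],[0,0,0,0,0],[0,0,0,0,0],[0,0,0,0,0],[0,0,0,0,0]]]'
```

```text
t: 35.2
ee_pos: [0.6545, -0.2161, 0.0307]
tool_rot: [0.0, 0.738, -0.675, -0.0]
wrist_force: [0.0, 0.8, -1.7]
width: 0.0346
```

```bash
python3 -m crank '[[[0,0,0.02,0,0],[0,0,0.04,0,0],[-0.008,0.03,0.04,0.03,0],[-0.013,0.045,0,0.036,0],[-0.013,0.045,0,0,0],[-0.013,0.045,0,0,0],[-0.013,0.045,0,0,0],[-0.013,0.045,0,0,0],[-0.013,0.045,0,0,0],[-0.013,0.045,0,0,0]]]'; python3 -m crank '[[[-0.013,0.045,0,0,0],[-0.013,0.045,0,0,0],[-0.008,0.027,0,0,0],[0,0,0,0,0],[0,0,0,0,0]]]'
python3 ov.py 0 31,18,28 30.7 f20.png
```

```text
t: 36.2
ee_pos: [0.555, 0.13, 0.1305]
tool_rot: [-0.0, 0.76, -0.65, 0.0]
wrist_force: [0.4, -0.6, -0.5]
width: 0.0346
t: 36.7
ee_pos: [0.5214, 0.2459, 0.1303]
tool_rot: [0.0, 0.76, -0.65, 0.0]
wrist_force: [0.3, -0.7, 0.2]
width: 0.0343
[0.5214 0.2459 0.1303] -1.4141350234912178 0.03431157425578893
```

View pics/f20.png

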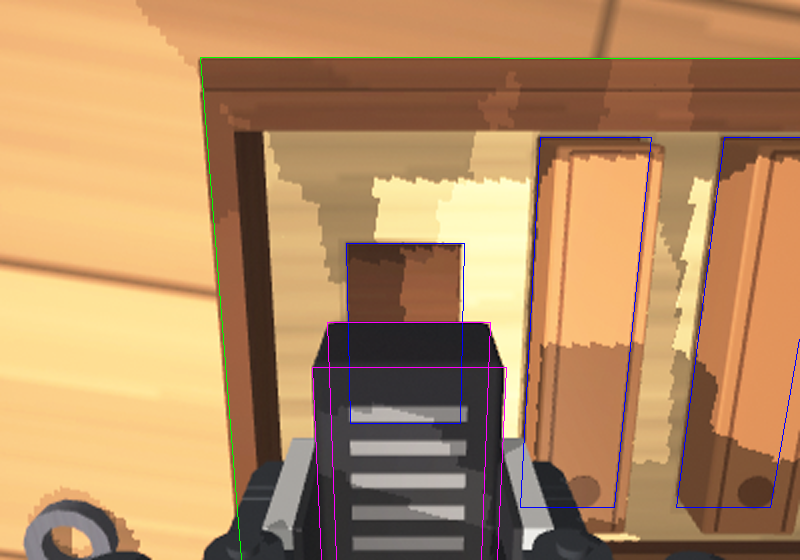

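```bash
python3 -m crank '[[[0,0.0008,-0.02,-0.001,0],[0,0,-0.03,0,0],[0,0,-0.02,0,0],[0,0,-0.004,0,0],[0,0,0,0,0],[0,0,0,0,0]]]'; python3 -m crank '[[[0,0,0,0,0]]]'
```

```text
t: 37.35
ee_pos: [0.5226, 0.246, 0.0574]
tool_rot: [-0.001, 0.759, -0.651, 0.0]
wrist_force: [0.4, -0.7, 0.0]
width: 0.0347
t: 37.45
ee_pos: [0.5226, 0.2463, 0.0576]
tool_rot: [-0.001, 0.759, -0.651, 0.0]
wrist_force: [-0.1, -0.0, -0.1]
width: 0.0345
```

```bash
python3 -m crank '[[[-0.0009,0.0004,-0.003,0,0],[0,0,-0.003,0,0],[0,0,-0.003,0,0],[0,0,0,0,0]]]'; python3 -m crank '[[[0,0,-0.002,0,0],[0,0,-0.002,0,0],[0,0,0,0,0]]]'
```

```text
t: 37.85
ee_pos: [0.5205, 0.2466, 0.0469]
tool_rot: [0.0, 0.759, -0.651, -0.0]
wrist_force: [0.0, -1.0, -0.9]
width: 0.0348
t: 38.15
ee_pos: [0.5206, 0.2466, 0.043]
tool_rot: [0.0, 0.759, -0.651, -0.0]
wrist_force: [-0.0, -0.6, -0.6]
width: 0.035
```

```bash
python3 -m crank '[[[0.0004,0,-0.002,0,0],[0,0,-0.002,0,0],[0,0,-0.0005,0,0],[0,0,0,0,0]]]'; python3 -m crank '[[[0,0,0,0,0.04],[0,0,0,0,0.046],[0,0,0,0,0.046],[0,0,0,0,0.046]]]';  python3 -m crank '[[[0,0,0.01,0,0.046],[0,0,0.03,0,0.046],[0,0,0.04,0,0.06],[0.01,-0.03,0.04,0,0.06],[0.01,-0.045,0.04,0,0.06],[0,0,0.04,0,0.06],[0,0,0,0,0.06]]]'
python3 ov.py 0 31,18,28 30.7 f21.png; python3 - <<'E'
from h import *
for c in ('top','scene'):
    p=shot(c,c[0]+'21.png')
    for n in ('single1','humidifier','lid'): print(c,n,[(np.round(d['xyz'],4),round(d['confidence'],2)) for d in spot_point(p,n)][:4])
E
```

```text
t: 38.55
ee_pos: [0.5211, 0.2466, 0.0387]
tool_rot: [0.0, 0.759, -0.651, -0.0]
wrist_force: [0.6, -0.2, -0.9]
width: 0.0349
t: 38.95
ee_pos: [0.5213, 0.2467, 0.039]
tool_rot: [-0.0, 0.759, -0.651, 0.0]
wrist_force: [-0.8, 0.8, -0.0]
width: 0.0458
t: 39.65
ee_pos: [0.5419, 0.1805, 0.2372]
tool_rot: [-0.004, 0.759, -0.652, 0.003]
wrist_force: [0.5, 1.0, 0.6]
width: 0.06
[0.5419 0.1805 0.2372] -1.4194286302198278 0.05999606957648907
top single1 [(array([0.5524, 0.0745, 0.0085]), 0.5)]
top humidifier [(array([ 0.7503, -0.2019,  0.0011]), 0.69), (array([0.521 , 0.2482, 0.0069]), 0.44), (array([ 8.277e-01, -1.223e-01,  8.000e-04]), 0.44)]
top lid [(array([ 0.4345, -0.4531,  0.0014]), 0.62)]
scene single1 [(array([0.5422, 0.1304, 0.0089]), 0.94), (array([0.5464, 0.0747, 0.0101]), 0.7), (array([0.5295, 0.1868, 0.0065]), 0.66)]
scene humidifier [(array([0.5214, 0.2469, 0.0079]), 0.8), (array([ 0.7505, -0.1989, -0.0027]), 0.67), (array([ 8.272e-01, -1.237e-01,  4.000e-04]), 0.6)]
scene lid [(array([ 0.4319, -0.4516, -0.001 ]), 0.88)]
```

View pics/f21.png

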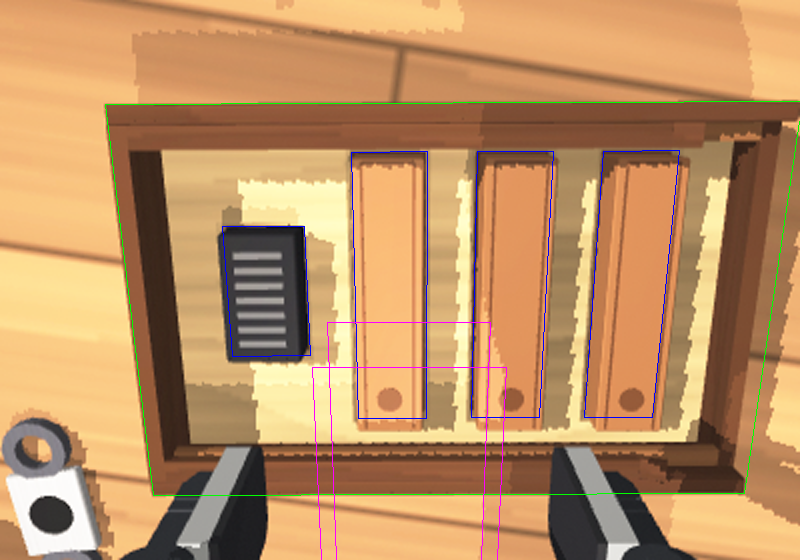

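```bash
cat > tops.py <<'E'
from meas import *
import sys
o=r.get_obs(); p=imaging.read_camera('wrist'); c=cam(p,o)
pose=[.535,.160,.1556]
pk=lambda yc,hx,hy,z:[[hx,yc+hy,z],[hx,yc-hy,z],[-hx,yc-hy,z],[-hx,yc+hy,z]]
B=cv2.resize(p['pixels'][80:280,120:480],None,fx=2.2,fy=2.2,interpolation=cv2.INTER_CUBIC)[:,:,::-1].copy()
for a in ((87,31,18,34),(27,65,16,36),(-31,65,16,36),(-89,65,16,36)):
    q=((proj(c,W(pose,np.array(pk(*a))/1e3))-[120,80]+.5)*2.2-.5); cv2.polylines(B,[q.round().astype(int)],True,(255,0,0),1)
cv2.imwrite('pics/'+sys.argv[1],B)
E
python3 tops.py tops1.png
```

```text
(no output)
```

View pics/tops1.png

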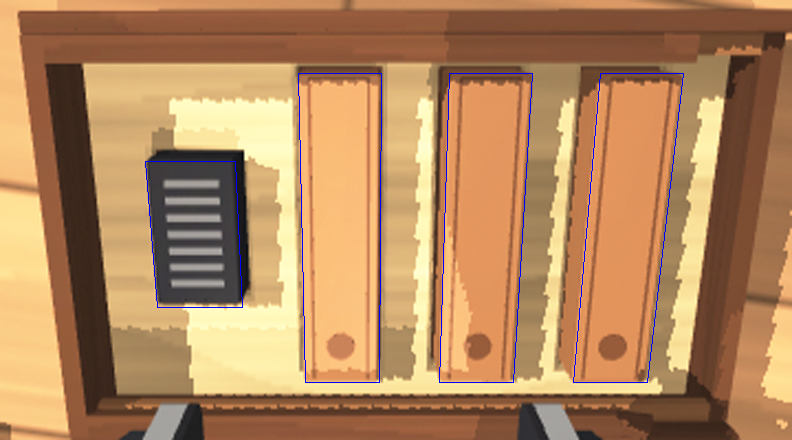

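```bash
python3 -m crank '[[[0,-0.04,0,0,0.06],[0,-0.045,0,0.1,0.06],[0,-0.045,0,0.13,0.06],[0,-0.045,0,0.13,0.06],[0,-0.045,0,0.13,0.06],[0,-0.045,0,0.13,0.06],[0,-0.045,0,0.13,0.06],[-0.004,-0.045,0,0.13,0.06],[-0.005,-0.045,0,0.13,0.06],[-0.005,-0.045,0,0.13,0.06]]]'; python3 -m crank '[[[-0.005,-0.045,-0.02,0.13,0.06],[0,-0.045,-0.03,0.13,0.06],[0,-0.045,-0.03,0.02,0.06],[0,-0.045,-0.03,0,0.06],[0,-0.02,0,0,0.06],[0,0,0,0,0.06],[0,0,0,0,0.06]]]'
python3 - <<'E'
from h import *
o=r.get_obs(); p=shot('wrist','w22.png'); print(o['ee_pos'],2*np.arctan2(o['tool_rot'][2],o['tool_rot'][1]),o['joint_pos'])
c=cam(p,o)
print(proj(c,W([.433,-.455,np.pi/2],np.array([[28,-97,24],[28,-83,24],[-28,-83,24],[-28,-97,24],[78,-134.5,6],[-78,-134.5,6]])/1e3)))
E
```

```text
t: 41.15
ee_pos: [0.5248, -0.2663, 0.2306]
tool_rot: [-0.0, 0.991, -0.135, -0.0]
wrist_force: [1.3, -0.4, -0.4]
width: 0.0602
t: 41.85
ee_pos: [0.5204, -0.4537, 0.1271]
tool_rot: [-0.001, 1.0, 0.001, 0.0]
wrist_force: [0.4, 0.6, 0.4]
width: 0.0597
[ 0.52042909 -0.45373969  0.12711347] 0.0028645931130916883 [ 1.08000032  0.73995568 -0.69397177  1.50304812  0.50780264  1.08509997
  0.27738705]
[[297.59510467 172.14396526]
 [275.5237063  172.08839614]
 [275.84717813 252.72039825]
 [296.41223244 252.76612729]
 [356.28833755  89.55309834]
 [343.49539388 302.23392305]]
```

View pics/w22.png

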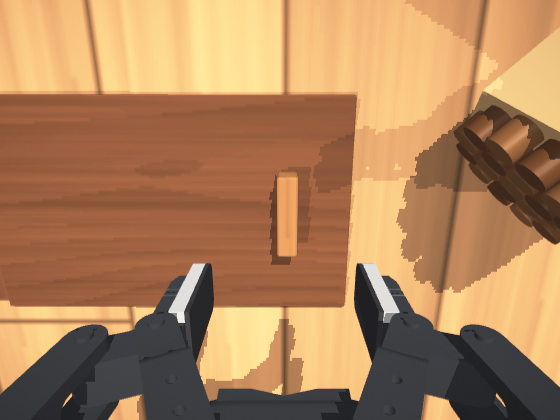

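```bash
python3 -m crank '[[[0.0025,-0.002,-0.03,0,0.05],[0,0,-0.03,0,0.05],[0,0,-0.02,0,0.05],[0,0,-0.01,0,0.05],[0,0,-0.005,0,0.05],[0,0,0,0,0.05],[0,0,0,0,0.05]]]'
```

```text
t: 42.6
ee_pos: [0.5234, -0.4567, 0.0339]
tool_rot: [0.0, 1.0, 0.002, 0.001]
wrist_force: [-0.3, -0.5, 0.1]
width: 0.0499
```

```bash
python3 -m crank '[[[0,0,-0.003,-0.003,0.05],[0,0,-0.002,0,0.05],[0,0,0,0,0],[0,0,0,0,0],[0,0,0,0,0],[0,0,0,0,0],[0,0,0,0,0],[0,0,0,0,0]]]'
```

```text
t: 43.4
ee_pos: [0.5229, -0.4565, 0.028]
tool_rot: [0.0, 1.0, -0.0, 0.0]
wrist_force: [-0.3, 0.3, 1.5]
width: 0.0122
```

```bash
python3 -m crank '[[[0,0,0.01,0,0],[0,0,0.03,0,0],[0,0.01,0.04,0,0],[0,0.02,0.04,0,0],[0,0.02,0.03,0,0],[0,0,0,0,0],[0,0,0,0,0]]]'
python3 - <<'E'
from h import *
np.set_printoptions(precision=4,suppress=True)
o=r.get_obs(); p=shot('wrist','w23.png'); shot('scene','s23.png'); print(o['ee_pos'],2*np.arctan2(o['tool_rot'][2],o['tool_rot'][1]),o['joint_pos'],o['width'])
i=cv2.imread('pics/w22.png');cv2.imwrite('pics/w22c.png',cv2.resize(i[80:320,220:380],None,fx=2.5,fy=2.5,interpolation=cv2.INTER_CUBIC))
E
```

```text
t: 44.1
ee_pos: [0.5228, -0.4064, 0.1785]
tool_rot: [0.001, 1.0, 0.0, 0.0]
wrist_force: [-0.2, -0.7, -2.2]
width: 0.0121
[ 0.5228 -0.4064  0.1785] 0.0007382281779291223 [ 1.0619  0.6476 -0.7311  1.54    0.4624  1.1316  0.2334] 0.012127175044835133
```

View pics/w23.png

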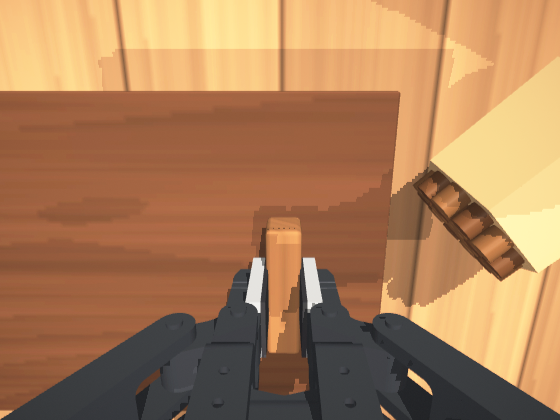

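View pics/s23.png

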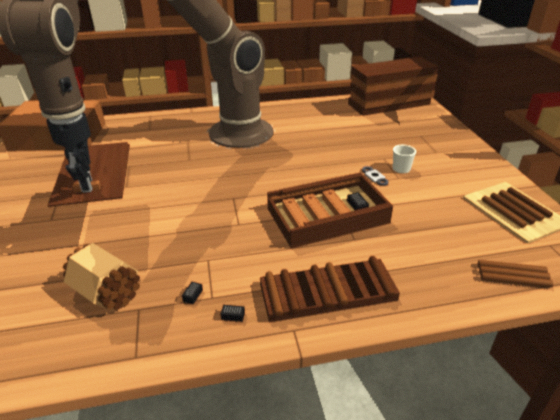

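View pics/w22c.png

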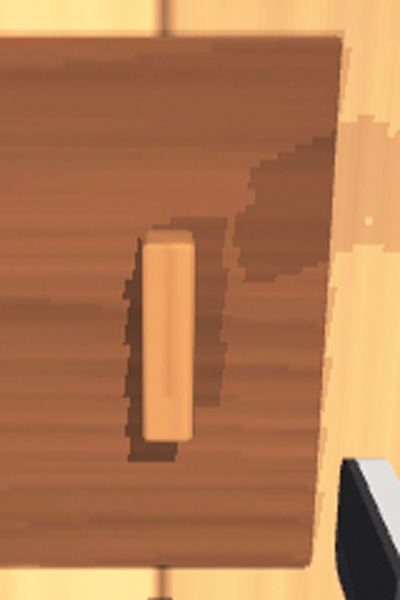

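```bash
python3 - <<'E'
from h import *
np.set_printoptions(precision=4,suppress=True)
p=imaging.read_camera('wrist')
o={'ee_pos':np.array([.52043,-.45374,.12711]),'tool_rot':np.array([-0.001,1,.00143,0])}
c=cam(p,o); X=ray(c,[[356.4,94.8],[343.6,307.2],[220,94.8],[220,307.2]],.006); print(X, X.mean(0))
P=ray(c,[[277.5,175],[297.2,175],[297,256],[277.5,256]],.024); print(P,P.mean(0))
# held: tool frame
o2={'ee_pos':np.zeros(3),'tool_rot':np.array([0,1.,0,0])}; c2=cam(p,o2)
print(ray(c2,[[400,92],[0,92],[382,312]],-.022))
E
```

```text
[[ 0.5678 -0.3802  0.006 ]
 [ 0.5678 -0.5373  0.006 ]
 [ 0.4801 -0.3804  0.006 ]
 [ 0.4723 -0.5375  0.006 ]] [ 0.522  -0.4588  0.006 ]
[[ 0.5172 -0.4288  0.024 ]
 [ 0.5298 -0.4288  0.024 ]
 [ 0.5304 -0.4854  0.024 ]
 [ 0.5171 -0.4854  0.024 ]] [ 0.5236 -0.4571  0.024 ]
[[ 0.0452  0.076  -0.022 ]
 [-0.1077  0.076  -0.022 ]
 [ 0.0463 -0.0214 -0.022 ]]
```

```bash
python3 -m crank '[[[0.004,0.015,0,-0.08,0],[0.005,0.02,0,-0.12,0],[0.005,0.02,0,-0.12,0],[0.005,0.02,0,-0.12,0],[0.005,0.02,0,-0.12,0],[0.005,0.02,0,-0.12,0],[0.005,0.02,0,-0.12,0],[0.005,0.02,0,-0.12,0],[0.005,0.02,0,-0.12,0],[0.005,0.02,0,-0.12,0]]]'
python3 -m crank '[[[0.005,0.02,0,-0.12,0],[0.006,0.012,0,-0.1,0],[0.006,0.01,0,-0.035,0],[0,0,0,0,0],[0,0,0,0,0]]]'
python3 - <<'E'
from h import *
o=r.get_obs(); shot('scene','s24.png'); p=shot('wrist','w24.png');print(o['ee_pos'],2*np.arctan2(o['tool_rot'][2],o['tool_rot'][1]),o['joint_pos'],o['width'])
E
```

```text
t: 45.25
ee_pos: [0.5711, -0.2114, 0.176]
tool_rot: [0.0, 0.835, -0.551, -0.001]
wrist_force: [0.6, 0.4, -2.2]
width: 0.0123
t: 45.75
ee_pos: [0.5881, -0.1701, 0.1765]
tool_rot: [0.001, 0.76, -0.649, -0.001]
wrist_force: [-0.8, -0.6, -1.6]
width: 0.0122
[ 0.58813189 -0.17009879  0.17651455] -1.4138483191927949 [ 0.53206446  0.50358936 -0.45723724  1.68380329  0.2537465   1.01543643
 -1.42500814] 0.012158430759721362
```

View pics/s24.png

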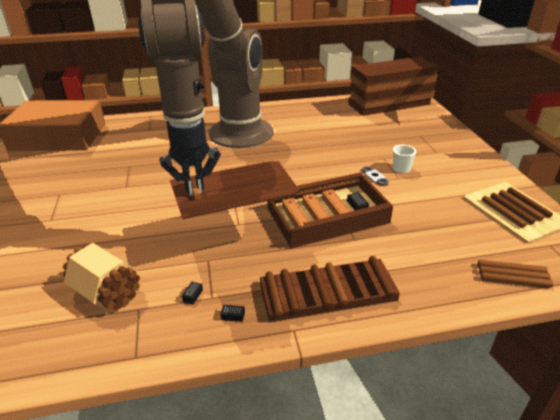

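View pics/w24.png

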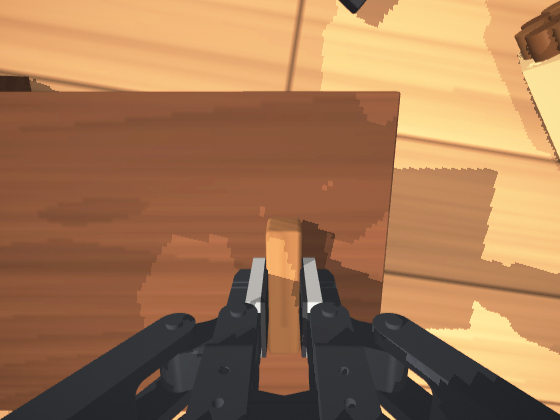

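```bash
cat > lidov.py <<'E'
import sys
from meas import *
np.set_printoptions(precision=4,suppress=True)
o=r.get_obs(); print(o['t'],o['ee_pos'],o['wrist_force'],o['width'])
T=Twt(o); x0,y0,sc,cn=sys.argv[2:6]; x0,y0,sc=int(x0),int(y0),float(sc)
p=imaging.read_camera(cn); c=cam(p,o)
w,h=int(780/sc),int(580/sc)
B=cv2.resize(p['pixels'][y0:y0+h,x0:x0+w],None,fx=sc,fy=sc,interpolation=cv2.INTER_CUBIC)[:,:,::-1].copy()
def poly(X,col):
    q=((proj(c,X)-[x0,y0]+.5)*sc-.5); cv2.polylines(B,[q.round().astype(int)],True,col,1)
# lid in tool frame: lid y axis = -tool x ; lid centre at tool x=-0.09+.001, tool y=+.002
def L(P):
    P=np.array(P)/1e3; t=np.c_[-(P[:,1]+.090)+.001, -P[:,0]+.002, .028-P[:,2]]; return t@T[:3,:3].T+T[:3,3]
for z in (0,6): poly(L([[72,134.5,z],[72,120.5,z],[78,120.5,z],[78,-134.5,z],[-78,-134.5,z],[-78,120.5,z],[-72,120.5,z],[-72,134.5,z]]),(255,0,255))
pose=[.535,.160,.1556]
for q in ([[88,139,56],[-88,139,56],[-88,-139,56],[88,-139,56]],): poly(W(pose,np.array(q)/1e3),(0,255,0))
poly(W(pose,np.array([[80,-139,42],[-80,-139,42],[-80,-131,42],[80,-131,42]])/1e3),(255,0,0))
cv2.imwrite('pics/'+sys.argv[1],B)
f=L([[0,134.5,0],[0,0,0]]); R=np.array([[np.cos(pose[2]),-np.sin(pose[2])],[np.sin(pose[2]),np.cos(pose[2])]])
print('front, origin in case mm',(f[:,:2]-pose[:2])@R*1e3,f[:,2]*1e3,'yaw err',2*np.arctan2(o['tool_rot'][2],o['tool_rot'][1])+np.pi/2-pose[2])
E
python3 lidov.py l24.png 150 100 3 scene
```

```text
45.85 [ 0.588  -0.1708  0.1769] [ 0.1024  0.6745 -1.5599] 0.011995268652172207
front, origin in case mm [[  -0.8538 -111.4807]
 [  -0.8903 -245.9807]] [148.8817 148.8826] yaw err -0.00027099277126232946
```

View pics/l24.png

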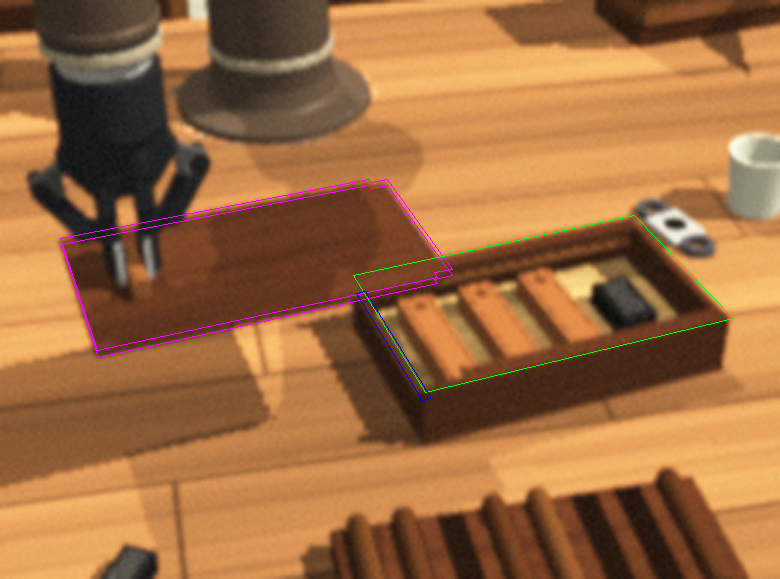

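```bash
python3 -m crank '[[[0.0034,-0.0157,-0.02,0.0003,0],[0,0,-0.03,0,0],[0,0,-0.03,0,0],[0,0,-0.01,0,0],[0,0,0,0,0],[0,0,0,0,0]]]'; python3 lidov.py l25.png 0 30 2 wrist
```

```text
t: 46.5
ee_pos: [0.5928, -0.1854, 0.0887]
tool_rot: [-0.0, 0.76, -0.65, 0.001]
wrist_force: [-0.7, 0.1, -1.8]
width: 0.0123
46.5 [ 0.5928 -0.1854  0.0887] [-0.7359  0.0586 -1.7932] 0.01231838185960159
front, origin in case mm [[   1.4856 -126.6614]
 [   1.5354 -261.1614]] [60.6465 60.6912] yaw err 0.00037037792839786365
```

View pics/l25.png

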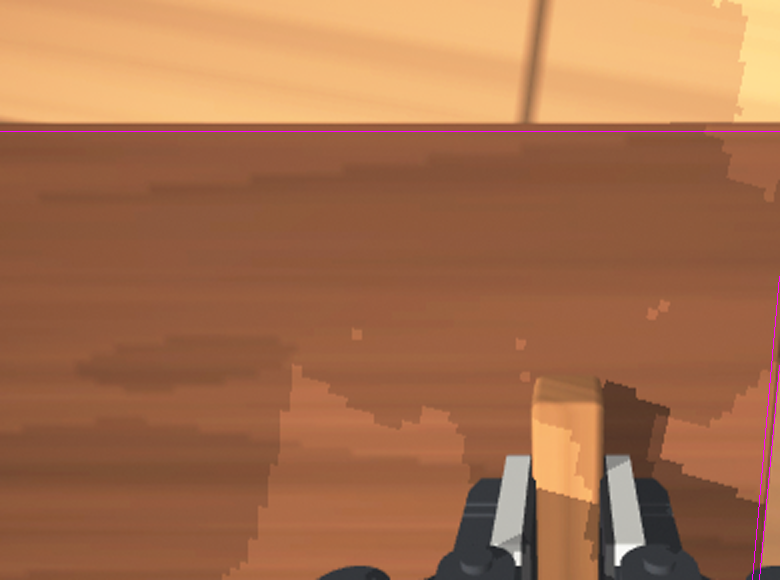

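```bash
python3 -m crank '[[[-0.0017,-0.0003,-0.005,0,0],[0,0,0,0,0],[0,0,0,0,0]]]'; python3 lidov.py l26.png 180 130 4 scene;  python3 -m crank '[[[0,0,0,0,0]]]'
```

```text
t: 46.85
ee_pos: [0.5905, -0.1855, 0.0831]
tool_rot: [-0.0, 0.76, -0.65, 0.0]
wrist_force: [0.4, 0.9, -1.9]
width: 0.0127
46.85 [ 0.5905 -0.1855  0.0831] [ 0.3914  0.9394 -1.9004] 0.012740805471123811
front, origin in case mm [[  -0.8221 -126.4543]
 [  -0.7619 -260.9542]] [55.0373 55.0904] yaw err 0.0004477307585352974
t: 47.0
ee_pos: [0.5905, -0.1854, 0.0829]
tool_rot: [-0.0, 0.76, -0.65, 0.0]
wrist_force: [-0.8, 0.2, -2.2]
width: 0.0123
```

View pics/l26.png

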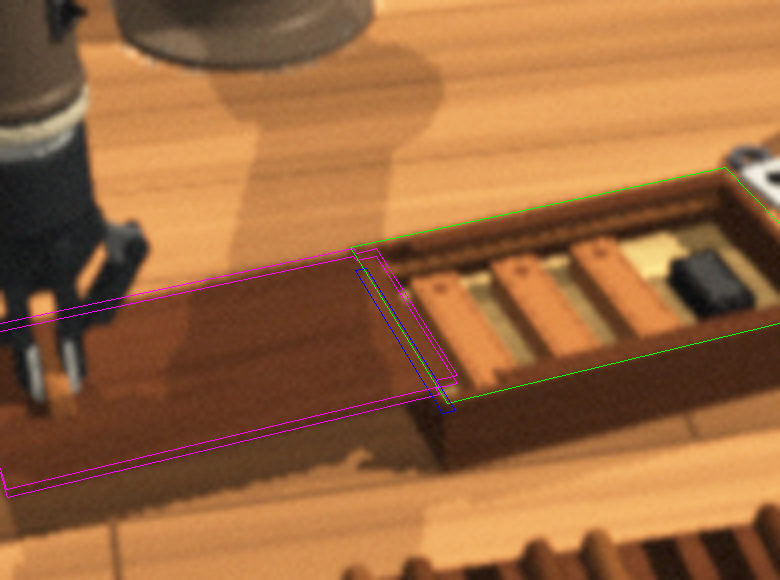

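```bash
python3 -m crank '[[[0.0003,0,-0.006,0,0],[0,0,-0.004,0,0],[0,0,0,0,0]]]'; python3 -m crank '[[[0,0,-0.0015,0,0],[0,0,0,0,0]]]'
```

```text
t: 47.3
ee_pos: [0.5901, -0.1853, 0.0717]
tool_rot: [0.0, 0.76, -0.65, -0.001]
wrist_force: [-0.5, -1.2, -1.1]
width: 0.0124
t: 47.5
ee_pos: [0.5907, -0.1854, 0.0709]
tool_rot: [0.0, 0.76, -0.65, -0.0]
wrist_force: [-0.0, 0.3, -2.7]
width: 0.0124
```

```bash
python3 lidov.py l27.png 0 30 2 wrist;python3 lidov.py l27s.png 180 130 4 scene
```

```text
47.5 [ 0.5907 -0.1854  0.0709] [-0.0221  0.2658 -2.6854] 0.012438889927557734
front, origin in case mm [[  -0.6544 -126.3249]
 [  -0.5824 -260.8249]] [42.9784 42.9583] yaw err 0.0005351879222516842
47.55 [ 0.5908 -0.1854  0.0711] [-0.2585  0.414  -1.5291] 0.012049843974986457
front, origin in case mm [[  -0.5701 -126.3453]
 [  -0.4893 -260.8453]] [43.1315 43.126 ] yaw err 0.0006004375682577556
```

View pics/l27s.png

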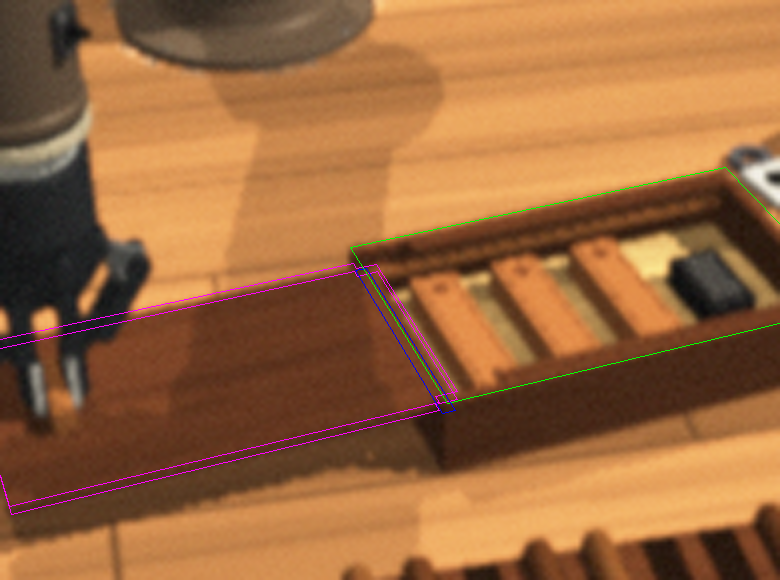

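```bash
python3 -m crank '[[[-0.0015,0.0099,0,0,0],[-0.0015,0.0099,0,0,0],[0,0,0,0,0]]]'; python3 -m crank '[[[-0.0015,0.0099,0,0,0],[0,0,0,0,0]]]'; python3 -m crank '[[[-0.0015,0.0099,0,0,0],[0,0,0,0,0]]]'; python3 lidov.py l28s.png 180 130 4 scene
```

```text
t: 47.9
ee_pos: [0.5877, -0.1627, 0.0714]
tool_rot: [-0.001, 0.761, -0.649, -0.0]
wrist_force: [-0.4, 0.9, -1.6]
width: 0.0123
t: 48.1
ee_pos: [0.5862, -0.1537, 0.0713]
tool_rot: [-0.0, 0.761, -0.649, -0.0]
wrist_force: [0.2, 0.0, -2.4]
width: 0.0128
t: 48.3
ee_pos: [0.5846, -0.144, 0.0712]
tool_rot: [-0.0, 0.761, -0.649, -0.0]
wrist_force: [0.3, 0.4, -2.4]
width: 0.0125
48.3 [ 0.5846 -0.144   0.0712] [ 0.3146  0.3609 -2.4489] 0.012486977658485783
front, origin in case mm [[  -0.5059  -84.537 ]
 [  -0.2414 -219.0367]] [43.4382 43.3203] yaw err 0.001966565330001141
```

View pics/l28s.png

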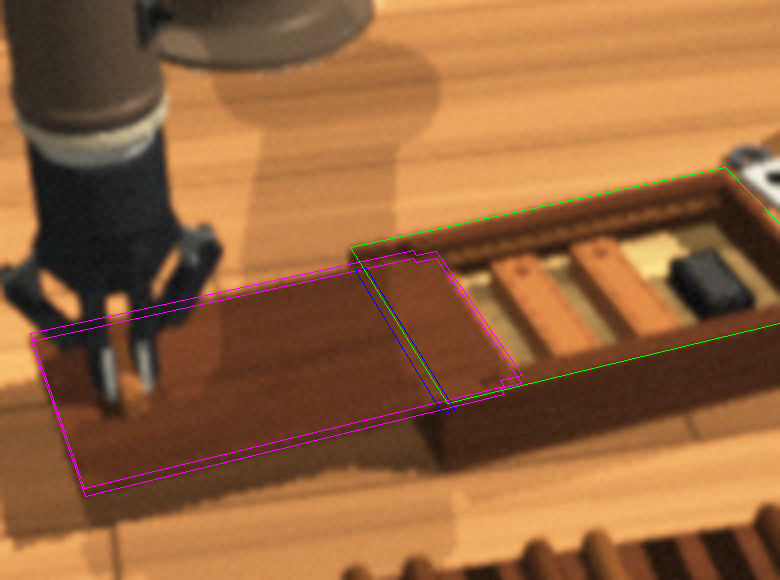

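```bash
python3 -m crank '[[[-0.0031,0.0198,0,0,0],[-0.0031,0.0198,0,0,0],[0,0,0,0,0]]]'; python3 lidov.py l29s.png 180 130 4 scene
```

```text
t: 48.65
ee_pos: [0.5784, -0.1029, 0.0713]
tool_rot: [-0.001, 0.761, -0.648, -0.001]
wrist_force: [-0.8, 0.4, -1.5]
width: 0.0124
48.65 [ 0.5784 -0.1029  0.0713] [-0.8331  0.4422 -1.5183] 0.012421166733901149
front, origin in case mm [[  -0.7886  -42.933 ]
 [  -0.2342 -177.4317]] [43.7208 43.4908] yaw err 0.004122025391122913
```

View pics/l29s.png

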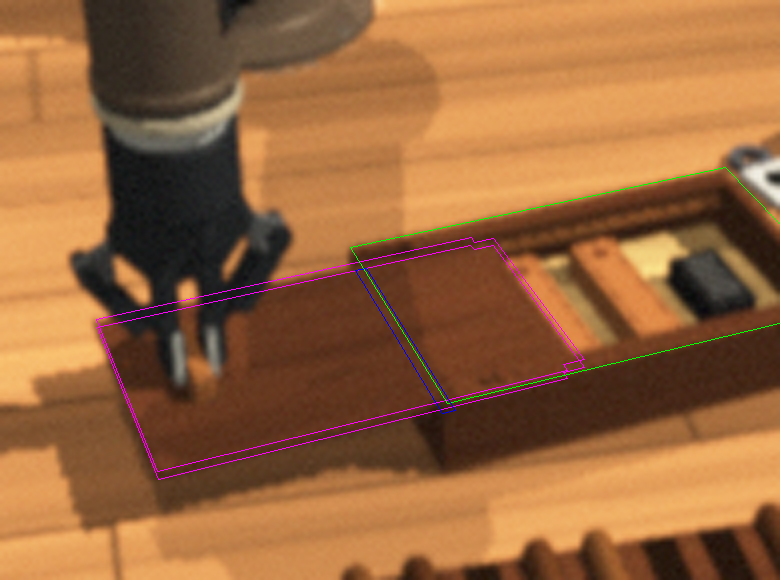

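```bash
python3 -m crank '[[[-0.0031,0.0198,-0.0003,-0.003,0],[-0.0031,0.0198,0,0,0],[-0.0031,0.0198,0,0,0],[0,0,0,0,0]]]'; python3 lidov.py l30s.png 180 130 4 scene; python3 -m crank '[[[-0.0031,0.0198,0,0,0],[-0.0031,0.0198,0,0,0],[0,0,0,0,0]]]'; python3 lidov.py l31s.png 180 130 4 scene
```

```text
t: 49.1
ee_pos: [0.5692, -0.0445, 0.071]
tool_rot: [-0.001, 0.76, -0.65, -0.0]
wrist_force: [-1.1, -0.1, -1.2]
width: 0.0124
49.1 [ 0.5692 -0.0445  0.071 ] [-1.0941 -0.0756 -1.1867] 0.012358017116023641
front, origin in case mm [[  -0.0055   16.2188]
 [   0.064  -118.2811]] [43.2981 43.1458] yaw err 0.0005166270891976132
t: 49.45
ee_pos: [0.5631, -0.0059, 0.071]
tool_rot: [-0.0, 0.76, -0.65, -0.0]
wrist_force: [0.2, 0.4, -1.4]
width: 0.0123
49.45 [ 0.5631 -0.0059  0.071 ] [ 0.1562  0.3786 -1.416 ] 0.012290077024316698
front, origin in case mm [[  0.2028  55.2987]
 [  0.113  -79.2012]] [43.1709 43.0658] yaw err -0.0006681423722998681
```

View pics/l31s.png

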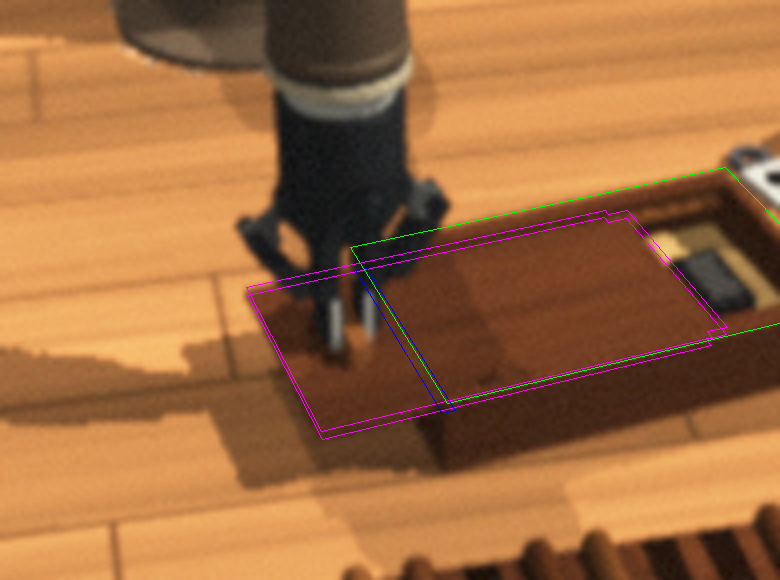

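```bash
python3 -m crank '[[[-0.0031,0.0198,0,0,0],[-0.0031,0.0198,0,0,0],[-0.0031,0.0198,0,0,0],[0,0,0,0,0]]]'; python3 -m crank '[[[-0.0008,0.005,0,0,0],[0,0,0,0,0]]]'; python3 -m crank '[[[-0.0006,0.004,0,0,0],[0,0,0,0,0]]]';  python3 lidov.py l32s.png 180 130 4 scene
```

```text
t: 49.9
ee_pos: [0.5539, 0.0533, 0.071]
tool_rot: [-0.0, 0.76, -0.65, -0.0]
wrist_force: [-0.3, 0.7, -1.8]
width: 0.0128
t: 50.1
ee_pos: [0.5532, 0.0559, 0.0708]
tool_rot: [0.0, 0.759, -0.652, 0.0]
wrist_force: [-0.2, -0.5, -1.4]
width: 0.0124
t: 50.3
ee_pos: [0.5524, 0.061, 0.0709]
tool_rot: [-0.0, 0.759, -0.651, 0.0]
wrist_force: [-0.3, 0.4, -2.4]
width: 0.0123
50.3 [0.5524 0.061  0.0709] [-0.3461  0.3968 -2.3872] 0.012342294535865904
front, origin in case mm [[  0.5632 122.9602]
 [  0.145  -11.5392]] [42.8734 42.8678] yaw err -0.0031088352114219397
```

```bash
python3 -m crank '[[[-0.0006,0.004,0,0.002,0],[0,0,0,0,0]]]'; python3 -m crank '[[[-0.0003,0.002,0,0,0],[0,0,0,0,0]]]'; python3 -m crank '[[[-0.0003,0.002,0,0,0],[0,0,0,0,0]]]'; python3 lidov.py l33s.png 180 130 4 scene
```

```text
t: 50.55
ee_pos: [0.5517, 0.0658, 0.0709]
tool_rot: [-0.0, 0.76, -0.65, -0.0]
wrist_force: [-1.1, 0.3, -2.3]
width: 0.012
t: 50.75
ee_pos: [0.5514, 0.0676, 0.0709]
tool_rot: [-0.0, 0.76, -0.65, -0.0]
wrist_force: [-0.0, 0.0, -1.5]
width: 0.0121
t: 50.95
ee_pos: [0.5512, 0.0693, 0.0709]
tool_rot: [-0.0, 0.76, -0.65, 0.0]
wrist_force: [-0.6, 0.0, -1.1]
width: 0.0125
50.95 [0.5512 0.0693 0.0709] [-0.6277  0.0292 -1.1283] 0.01254114229931235
front, origin in case mm [[ -0.0242 131.4272]
 [ -0.0651  -3.0728]] [42.8843 42.8916] yaw err -0.00030394756998422534
```

```bash
python3 -m crank '[[[-0.0003,0.0015,0,0,0],[0,0,0,0,0]]]'; python3 -m crank '[[[-0.0002,0.001,0,0,0],[0,0,0,0,0]]]'
```

```text
t: 51.2
ee_pos: [0.5511, 0.0695, 0.0709]
tool_rot: [0.0, 0.76, -0.65, 0.001]
wrist_force: [0.8, -4.7, -1.0]
width: 0.0124
t: 51.4
ee_pos: [0.5511, 0.0695, 0.0709]
tool_rot: [0.001, 0.759, -0.651, 0.001]
wrist_force: [2.3, -7.7, -1.0]
width: 0.0125
```

```bash
python3 -m crank '[[[0.0002,-0.001,-0.0008,0,0],[0,0,0,0,0],[0,0,0,0,0.02],[0,0,0,0,0.035],[0,0,0,0,0.05],[0,0,0,0,0.05]]]'; python3 -m crank '[[[0,0,0.01,0,0.05],[0,0,0.03,0,0.06],[0,0,0.04,0,0.06],[-0.005,0.03,0.045,0,0.06],[-0.005,0.03,0.045,0,0.06],[0,0,0,0,0.06],[0,0,0,0,0.06],[0,0,0,0,0.06]]]'
python3 - <<'E'
from meas import *
o=r.get_obs(); p=imaging.read_camera('wrist'); c=cam(p,o); print(o['ee_pos'],o['t'])
B=cv2.resize(p['pixels'][60:300,80:440],None,fx=2.2,fy=2.2,interpolation=cv2.INTER_CUBIC)[:,:,::-1].copy()
cv2.imwrite('pics/w34raw.png',B)
pose=[.535,.160,.1556]
def poly(pts,col):
    q=((proj(c,W(pose,np.array(pts)/1e3))-[80,60]+.5)*2.2-.5); cv2.polylines(B,[q.round().astype(int)],True,col,1)
poly([[88,139,56],[-88,139,56],[-88,-139,56],[88,-139,56]],(0,255,0))
poly([[-28,-100.5,66],[28,-100.5,66],[28,-86.5,66],[-28,-86.5,66]],(255,255,0))
poly([[-78,-138,48],[78,-138,48],[78,117,48],[72,117,48],[72,131,48],[-72,131,48],[-72,117,48],[-78,117,48]],(255,0,255))
cv2.imwrite('pics/w34.png',B)
for cn in ('top','scene'):
    p=shot(cn,cn[0]+'34.png')
    for n in ('lid','lid_pull','low_end'): print(cn,n,[(np.round(d['xyz'],4),round(d['confidence'],2)) for d in spot_point(p,n)][:2])
print('expected home',W(pose,[[0,-.0035,.042],[0,-.0935,.057],[0,-.135,.042]]))
E
```

```text
t: 52.0
ee_pos: [0.5508, 0.0713, 0.0701]
tool_rot: [-0.0, 0.76, -0.65, -0.0]
wrist_force: [-0.9, -0.9, -0.1]
width: 0.0504
t: 52.8
ee_pos: [0.5412, 0.1249, 0.2323]
tool_rot: [0.001, 0.76, -0.65, -0.0]
wrist_force: [-0.0, -0.1, -0.5]
width: 0.0597
[0.5412 0.1249 0.2323] 52.8
top lid [(array([0.5352, 0.1627, 0.0446]), 0.73)]
top lid_pull [(array([0.5484, 0.0683, 0.0557]), 0.93)]
top low_end []
scene lid [(array([0.5347, 0.1622, 0.0448]), 0.56)]
scene lid_pull [(array([0.5523, 0.0684, 0.0579]), 0.56)]
scene low_end []
expected home [[0.5355 0.1565 0.042 ]
 [0.5495 0.0676 0.057 ]
 [0.5559 0.0266 0.042 ]]
```

View pics/w34.png

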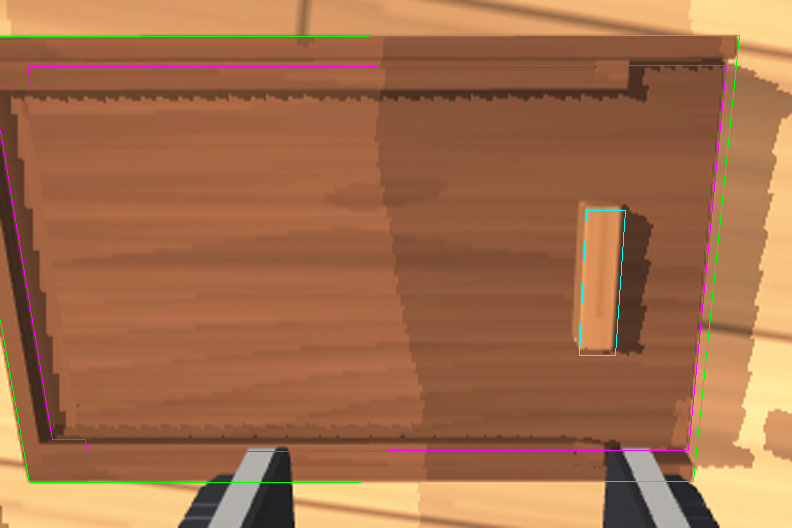

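View pics/s34.png

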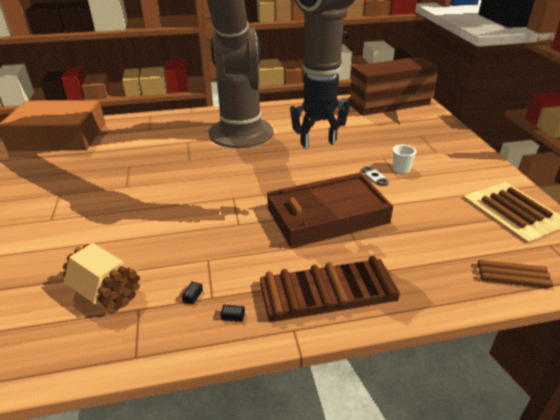

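The overlay shows the lid's near edge on the predicted home line (727,65 to 688,450). The pull is within about 1 mm of its home outline, and the contents were seated before the lid went on. Handing in.

```bash
python3 -m crank '[[[0,0,0,0,0.06],[0,0,0,0,0.06]]]'; python3 -c "
from bench import close_job; print(close_job())"
```

```text
t: 53.45
ee_pos: [0.5416, 0.1259, 0.2329]
tool_rot: [0.0, 0.76, -0.65, 0.0]
wrist_force: [-0.1, 0.3, -0.1]
width: 0.0601
the job is handed in; nothing more can be done
None
```

The gift case is packed with its lid home, and I handed the job in at about 53 s of the 210 s allowed. The hand-in call reports no verdict, so what follows rests on my own checks.

**What I did:**
- I slid the lid out by its pull and laid it flat on the counter at about x = 0.433, y = -0.456.
- I put the three single-cigar boxes into pockets 1 to 3.
- I put the largest black block into the short pocket. It measured about 61 by 34 mm.
- I slid the lid back along its grooves until it met the end wall, where the sideways force rose to about 8 N. Then I let go and raised the gripper clear.

**Last checks:**
- **Contents:** before closing, the tops of all four pieces matched the heights expected for sitting on the pocket floors, to within about a pixel.
- **Lid:** in the final wrist picture the lid's near edge lies on the predicted home line, and the pull is within 1 to 2 mm of its place, at the low end.
- **Bystanders:** the last scene picture shows the bundle, mould, glue pot and cutter looking where they started; I judged this by eye and did not measure it.

**One disagreement:** the trained network put the lid's origin about 6 mm further in than home (y = 0.162 against 0.1565). The end wall makes that impossible, and the network's own reading of the pull agreed with home within 1 to 3 mm, so I trusted the contact and the overlay.

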